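# Load the orbital shaker: each vessel into the clamp made for it

## Task

Load the orbital shaker for its next run: put the conical flask, the glass beaker, the brown bottle and the blue-capped tube each into the clamp on the platform that is made for it, keeping every vessel upright and lowering it right down onto the floor of its clamp before you let go. Leave the bench timer and the red wash bottle where they stand.

Things in the scene. Friction and masses are not known exactly. Their poses are not given: they have to be found in the camera images.
- flask_mid (a point): Conical (Erlenmeyer) glass flask with some pale orange-brown dry sample in it, 104 mm tall, base 64 mm across, slender neck; to the gripper it feels like a steep cone, 32 mm across near the mouth, 36 mm at 90 mm and 42 mm at 70 mm above its underside. Stands on the 2 mm grey-green mat. Point on its axis, half-way up (52 mm above its underside), z up. Take it from above by the top of the neck.
- beaker_mid (a point): Empty clear glass beaker, 88 mm tall, base 64 mm and rim about 70 mm across (76 mm along y, with the pouring lip at minus y in its own frame), open at the top. Stands on the 2 mm grey-green mat. Point on its axis, half-way up (44 mm above its underside), z up. Take it from above by the wall near the rim, one finger inside; there the wall feels 6 to 9 mm thick at plus or minus x, its middle 31 mm from the axis.
- bottle_mid (a point): Small brown (amber) reagent bottle with a black screw cap, 66 mm tall, body 36 mm across up to 50 mm, cap 29 mm across above that. Stands on the 2 mm grey-green mat. Point on its axis, half-way up (33 mm above its underside), z up.
- tube_mid (a point): Clear self-standing 50 ml tube with a little sand-coloured sample and a blue ribbed screw cap, 115 mm tall, tube 30 mm across, cap 35 mm across and 15 mm high at the top. Stands upright on the 2 mm grey-green mat. Point on its axis, half-way up (57.5 mm above its underside), z up.
- flask_clamp_floor (a point): Flask clamp: bright steel disc 96 mm across with four flat steel spring legs and a thin dark ring round them; the legs leave a clear circle 70 mm across (flask base 64), are upright to 24 mm above the floor and lean outward above that to about 87 mm across at 38 mm above the floor. The clamp is fixed to the grey platform of the shaker; this point is the centre of its floor (on which the vessel comes to stand, 3 mm above the platform, about 75 mm above the bench), z up.
- beaker_clamp_floor (a point): Beaker clamp: the widest one, an aluminium disc 109 mm across with six black rubber-coated rods that leave a clear circle 79 mm across, upright to 22 mm above the floor and bent outward above that to about 100 mm across, 41 mm above the floor. The rods are rigid. The clamp is fixed to the grey platform of the shaker; this point is the centre of its floor (on which the vessel comes to stand, 3 mm above the platform, about 75 mm above the bench), z up.
- bottle_clamp_floor (a point): Bottle holder: low aluminium cup with a flared mouth, bore 43 mm (bottle 36), upright to about 15 mm and flaring to about 61 mm across at its rim, 27 mm above the floor. The clamp is fixed to the grey platform of the shaker; this point is the centre of its floor (on which the vessel comes to stand, 3 mm above the platform, about 75 mm above the bench), z up.
- tube_clamp_floor (a point): Tube holder: tall blue plastic cup with a flared mouth, bore 37 mm (tube 30), upright to about 42 mm and flaring to about 55 mm across at its rim, 54 mm above the floor. The clamp is fixed to the grey platform of the shaker; this point is the centre of its floor (on which the vessel comes to stand, 3 mm above the platform, about 75 mm above the bench), z up.
- timer_mid (a point): Bystander: white bench timer with a display and coloured buttons, 33x66x58 mm, standing on the bench left of the mat. Point at its middle, 29 mm up. Leave it alone.
- wash_bottle_mid (a point): Bystander: white wash bottle with a red cap and curved red spout, 62 mm across, 197 mm tall with the spout, standing at the back, left of the mat. Point at its middle, 98 mm up. Leave it alone.

How it is judged:
At the end, for the whole second after the job is handed in: The flask stands in the four-legged flask clamp, the beaker in the six-rod clamp, the brown bottle in the low aluminium cup and the tube in the tall blue cup: each within 10 mm of the clamp's centre, its underside within 6 mm of the clamp's floor, upright within 7 degrees, at rest (horizontal distance between flask_mid and flask_clamp_floor below 0.01 m and z of flask_mid in the frame of flask_clamp_floor between 0.046 and 0.058 m and angle between each of flask_mid, beaker_mid, bottle_mid, tube_mid's own z axis and vertical below 0.12 rad and linear speed of each of flask, beaker, bottle, tube below 0.03 m/s and angular speed of each of flask, beaker, bottle, tube below 0.5 rad/s and horizontal distance between beaker_mid and beaker_clamp_floor below 0.01 m and z of beaker_mid in the frame of beaker_clamp_floor between 0.038 and 0.05 m and horizontal distance between bottle_mid and bottle_clamp_floor below 0.01 m and z of bottle_mid in the frame of bottle_clamp_floor between 0.027 and 0.039 m and horizontal distance between tube_mid and tube_clamp_floor below 0.01 m and z of tube_mid in the frame of tube_clamp_floor between 0.0515 and 0.0635 m); the robot touches nothing.
It fails at once if a vessel is tipped over (more than 40 degrees from upright) (angle between any of flask_mid, beaker_mid, bottle_mid, tube_mid's own z axis and vertical above 0.7 rad).
It fails at once if a vessel is let go more than 30 mm above the floor of its clamp ((horizontal distance between flask_mid and flask_clamp_floor below 0.03 m and z of flask_mid in the frame of flask_clamp_floor above 0.082 m and contact force between the fingers and flask below 0.02 N) or (horizontal distance between beaker_mid and beaker_clamp_floor below 0.03 m and z of beaker_mid in the frame of beaker_clamp_floor above 0.074 m and contact force between the fingers and beaker below 0.02 N) or (horizontal distance between bottle_mid and bottle_clamp_floor below 0.03 m and z of bottle_mid in the frame of bottle_clamp_floor above 0.063 m and contact force between the fingers and bottle below 0.02 N) or (horizontal distance between tube_mid and tube_clamp_floor below 0.03 m and z of tube_mid in the frame of tube_clamp_floor above 0.0875 m and contact force between the fingers and tube below 0.02 N)).
It fails at once if the bench timer is pushed more than 30 mm from its place or tipped over (distance of timer_mid from where it was at the start of the episode above 0.03 m or angle between timer_mid's own z axis and vertical above 0.7 rad).
It fails at once if the wash bottle is pushed more than 30 mm from its place or tipped over (distance of wash_bottle_mid from where it was at the start of the episode above 0.03 m or angle between wash_bottle_mid's own z axis and vertical above 0.7 rad).
It also fails if it takes over 104 s, if anything falls off the work surface, if the arm or the gripper's body presses on something with over 40 N, if the wrist force passes 120 N, or if a joint passes its speed limit or range.

## Robot

A 6-joint arm with a two-finger parallel gripper is mounted at the origin on a cart in front of the work surface, level with it; the furniture and walls round the work are solid. World frame = base frame: x ahead of the robot, y to its left, z up, the work surface at z = 0. Lengths are in m, angles in rad, forces in N, time in s.
With the tool pointing down it reaches from about 0.4 to 0.925 m from the base axis. Payload 3.4 kg.
Tool frame: the origin (TCP) lies midway between the tips of the shut fingers; the grasp point (between the pads) lies 19 mm behind it; z points along the fingers, y is the direction in which the jaws open and shut (so a half turn about z gives the same grasp; the last joint's range is limited). The gripper opens to 85 mm and grips with 20 to 120 N. Pads are 22 mm wide; open, the fingers measure 114 mm over their backs; the gripper's body (76 mm by 85 mm) begins 54 mm behind the grasp point. The pads swing forward as they close: fully open they stand 13 mm farther back than shut.
Start: joints at [1.107, 0.307, 1.506, -0, 1.328, -0.073], TCP at [0.219, 0.532, 0.231] pointing down, gripper open.
Joint ranges: [-3.12, 3.12], [-1.05, 2.28], [0.14, 2.33], [-1.42, 4.57], [0.1, 2.73], [-2.68, 2.68]. Speed limits (rad/s): [2.57, 2.57, 3.14, 3.14, 3.14, 3.14].

## Interface

Orientations are given as a rotation vector (axis times angle).
In Python, from rig import telemetry, viewer, order gives the robot as it stands.
- The arm moves only by the tool move_arm, never from a script. Its argument "rows" is one flat list of numbers, 6 for each row, row after row: the shift along the tool's x, y, z in m, then the turn, a rotation vector about the tool's x, y, z in rad. A call has 1 to 8 rows; each row is the pose to reach, as a shift and turn from the pose measured when the call began, along the tool's axes at that moment; what a row does not reach only later rows make up. A row lasts 1/12 s, in which the tool goes at most 41.7 mm and 7.16 degrees, less where a joint would pass 70% of its speed; a pose out of reach is approached as far as the arm can. A call with a gripper value outside its range is refused whole. "fingers" is the gripper's target within -1 to 1 (fully open at 1, half-way at 0, shut at -1), set as the call begins (left out, the last holds). The fingers move at their own pace and stop on an object; "squeeze" is the grip in N (left out, the last holds). Time passes only in rows, so rows that repeat a pose let the fingers close. It gives the time, the measured TCP pose, the force and the opening at its end, in the units of the state.
- telemetry.state(): the state, without advancing time (a new reading comes with each control period).
- viewer.read_camera(name): name is "side" or "top"; returns a dict with "image" (480x640x3 uint8, red, green, blue), "range_z" (480x640 float32, m along the optical axis (not along the pixel's ray), 0 where there is no reading), "intrinsics" (3x3 intrinsics, pixels), "R" (3x3) and "t" (3): a world point X has camera coordinates R X + t. Camera axes: x right, y down, z forward; pixel columns grow to the right and rows downward; lengths in m; the calibration is good to about 2 mm. A picture is of the moment at which its call begins.
- order.job_done(): hands the job in, once; it reports no verdict.
The state is a dict: "time": time; "joint_positions": joint angles; "joint_vel": joint speeds; "effort": joint torques, N m; "tcp_pos": TCP position; "tool_rot": TCP orientation; "ft_force": force on the tool from outside, world axes, zero at the start; "ft_torque": the same for the moment, N m; "finger_gap": finger opening in m.
Only numpy, scipy, OpenCV 4.12 (cv2) and the standard library are available. Lean on these libraries where they do the work, as an engineer would, in place of code of your own. Each camera call takes 0.05 s, during which the arm holds its last target.

## Working session

There is one attempt and no reset: what is moved stays moved. The work goes in short steps, Python scripts to look and compute and a tool call to move; the robot and the scene stay as the last step left them, time stands still between calls to the robot, and variables do not carry over. Pictures are saved under pics/ and viewed, and the job is handed in when it is done.

Besides the shell and the picture viewer there is one more tool, called after ">>>" as a command line: name --argument value ..., lists and objects as JSON in quotes. move_arm: Moves the arm, as the interface text tells. Its arguments: {"type":"object","properties":{"rows":{"type":"array","items":{"type":"number"}},"fingers":{"type":"number"},"squeeze":{"type":"number"}},"required":["rows"]}

```bash
ls; mkdir -p pics; python3 - <<'E'
from rig import telemetry, viewer
import cv2,numpy as np
print(telemetry.state())
for n in("side","top"):
    c=viewer.read_camera(n); cv2.imwrite(f"pics/{n}0.png",c["image"][:,:,::-1]); np.savez(f"{n}0.npz",**c)
    print(n,c["intrinsics"],c["R"],c["t"])
E
```

```text
pics
{'time': 0.0, 'joint_positions': array([ 1.10751207e+00,  3.07560124e-01,  1.50766049e+00,  1.58403203e-05,
        1.32842015e+00, -7.35428522e-02]), 'joint_vel': array([ 0.00010854, -0.00010295, -0.00147768, -0.00046263, -0.00069738,
        0.00037216]), 'effort': array([-1.89908387e-03, -4.57556391e+01, -2.51908582e+01, -5.10771733e-04,
        1.33190127e-02, -2.38169258e-05]), 'tcp_pos': array([0.21819799, 0.53123615, 0.23039329]), 'tool_rot': array([-0.60823455, -3.08158075,  0.00309501]), 'ft_force': array([0.20378702, 0.23713118, 0.17846445]), 'ft_torque': array([ 0.03271936, -0.02216554,  0.06208728]), 'finger_gap': 0.08500489131101806}
side [[455.44849705   0.         322.30194115]
 [  0.         455.44849705 244.65335346]
 [  0.           0.           1.        ]] [[ 0.99988335 -0.01004382 -0.01150681]
 [-0.01494648 -0.48832788 -0.87253222]
 [ 0.00314446  0.87260243 -0.48842104]] [-0.53720317  0.1463617   0.97593396]
top [[573.66236051   0.         326.44375906]
 [  0.         573.66236051 236.30835656]
 [  0.           0.           1.        ]] [[-4.65044404e-03 -9.99989125e-01 -3.51409996e-04]
 [-9.95160234e-01  4.66248028e-03 -9.81548232e-02]
 [ 9.81553942e-02 -1.06754259e-04 -9.95171094e-01]] [0.0924382  0.55020042 1.38324746]
```

View pics/side0.png

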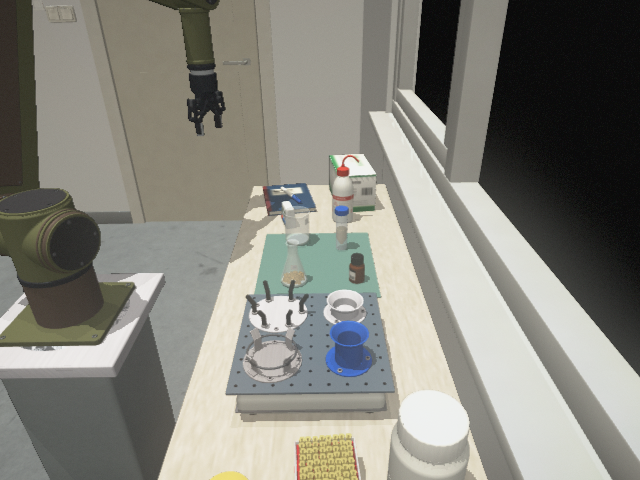

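View pics/top0.png

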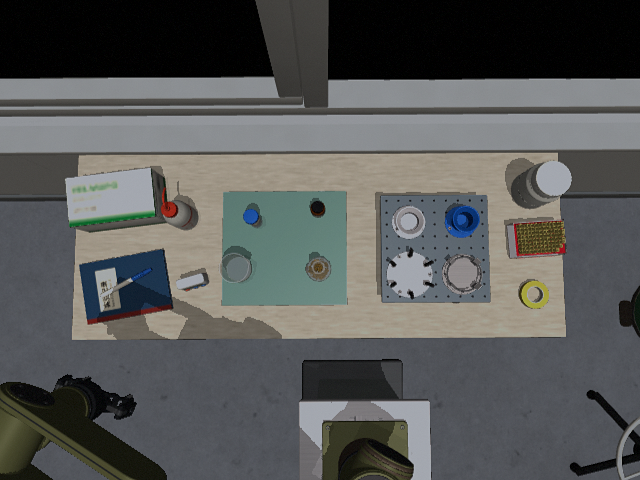

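The side view shows the vessels on the mat and the four clamps on the platform. In the top view the vessels are at about: beaker (236,267), tube (251,216), bottle (317,208), flask (318,267). The clamps are at about: bottle (409,222), tube (462,221), beaker (409,274), flask (462,274). I'll zoom in next.

```bash
python3 - <<'E'
import cv2
t=cv2.imread("pics/top0.png");s=cv2.imread("pics/side0.png")
cv2.imwrite("pics/t_mat.png",cv2.resize(t[185:310,215:355],None,fx=5.5,fy=4.8*5.5/4.8*0.85,interpolation=cv2.INTER_CUBIC)) if 0 else cv2.imwrite("pics/t_mat.png",cv2.resize(t[190:310,210:355],None,fx=5,fy=5,interpolation=cv2.INTER_CUBIC))
cv2.imwrite("pics/t_pl.png",cv2.resize(t[190:310,370:500],None,fx=5,fy=5,interpolation=cv2.INTER_CUBIC))
cv2.imwrite("pics/s_mat.png",cv2.resize(s[145:295,240:390],None,fx=4,fy=4,interpolation=cv2.INTER_CUBIC))
cv2.imwrite("pics/s_pl.png",cv2.resize(s[270:415,225:400],None,fx=4,fy=4,interpolation=cv2.INTER_CUBIC))
E
```

```text
(no output)
```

View pics/t_mat.png

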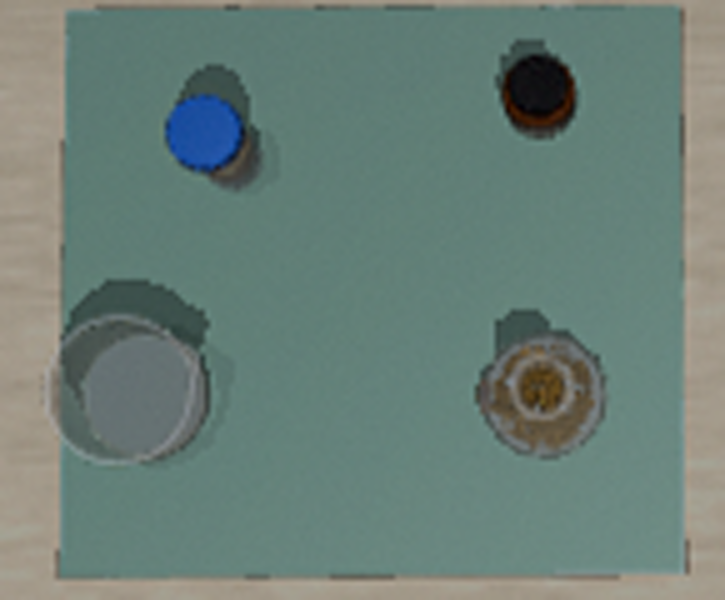

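View pics/t_pl.png

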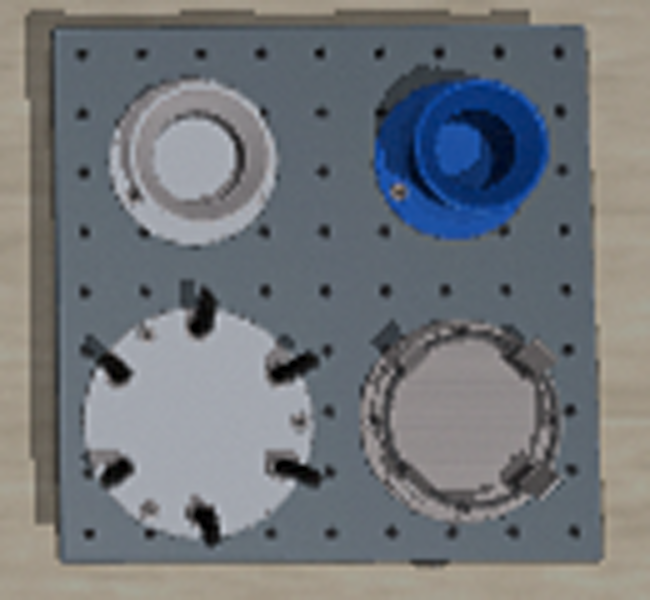

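View pics/s_mat.png

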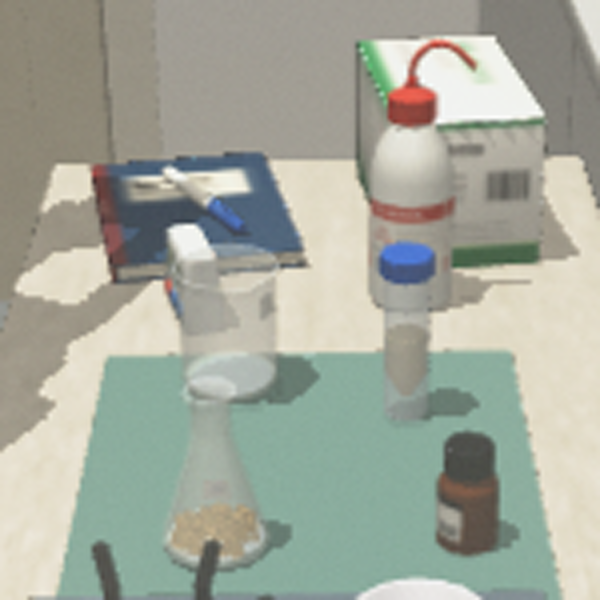

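View pics/s_pl.png

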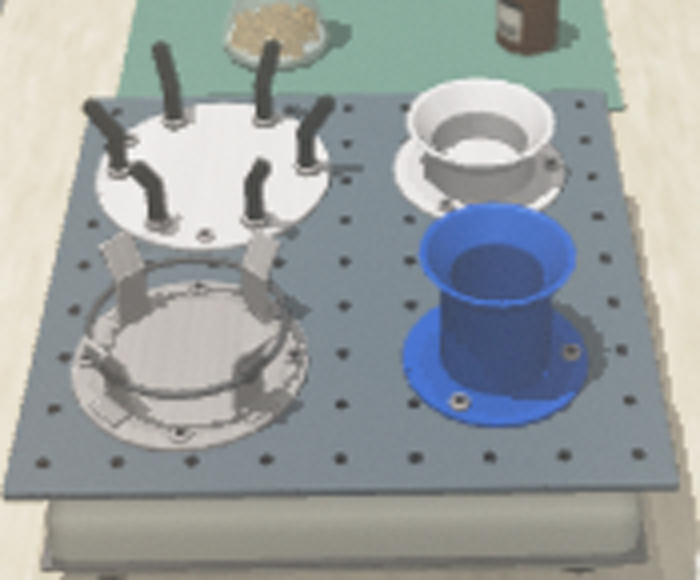

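```bash
cat > h.py <<'E'
import numpy as np,cv2
def load(n): return np.load(n+".npz")
def bp(c,u,v,z):
    K=c["intrinsics"];R=c["R"];t=c["t"]
    d=R.T@np.linalg.solve(K,[u,v,1.]);o=-R.T@t
    return o+d*(z-o[2])/d[2]
def pj(c,X):
    p=c["intrinsics"]@(c["R"]@np.asarray(X)+c["t"]);return p[:2]/p[2]
def ov(c,fn,circles,box,f):
    x0,y0,x1,y1=box
    im=cv2.resize(c["image"][y0:y1,x0:x1,::-1],None,fx=f,fy=f,interpolation=cv2.INTER_CUBIC)
    for (x,y,z,r,col) in circles:
        P=np.array([pj(c,[x+r*np.cos(a),y+r*np.sin(a),z]) for a in np.linspace(0,6.283,60)])
        P=((P-[x0,y0]+.5)*f).astype(int)
        cv2.polylines(im,[P.reshape(-1,1,2)],True,col,1)
    cv2.imwrite(fn,im)
E
python3 - <<'E'
from h import *
c=load("top0")
def q(name,u,v,z,ox,oy): 
    print(name,bp(c,ox+u/5-.5,oy+v/5-.5,z).round(4))
for a in [("tubecap",205,133,.117),("botcap",540,86,.068),("flaskmouth",543,388,.106),("flaskbase",541,394,.006),("beakrim",128,389,.09),("beakbase",137,397,.004)]: q(*a,210,190)
for a in [("botfl",195,158,.075),("botrim",202,149,.102),("tubedisc",448,160,.075),("tuberim",482,130,.129),("beakdisc",198,423,.075),("flaskdisc",461,420,.075)]: q(*a,370,190)
d=c["range_z"]; print(d[267,318],d[267,236],d[216,251],d[208,317],d[274,409],d[274,462],d[212,280])
E
```

```text
tubecap [0.5895 0.265  0.117 ]
botcap [0.6181 0.111  0.068 ]
flaskmouth [0.4715 0.1095 0.106 ]
flaskbase [0.473  0.1119 0.006 ]
beakrim [0.4727 0.3036 0.09  ]
beakbase [0.4726 0.3128 0.004 ]
botfl [ 0.5814 -0.1056  0.075 ]
botrim [ 0.5822 -0.1051  0.102 ]
tubedisc [ 0.5798 -0.2261  0.075 ]
tuberim [ 0.5869 -0.2294  0.129 ]
beakdisc [ 0.4554 -0.1047  0.075 ]
flaskdisc [ 0.4562 -0.2288  0.075 ]
1.4151456 1.4260204 1.323756 1.3769516 1.3532234 1.3558129 1.4374558
```

```bash
cat > ovl.py <<'E'
from h import *
Y=(0,255,255);G=(0,255,0);M=(255,0,255)
V=dict(flask=(.472,.1105),beaker=(.4725,.305),bottle=(.618,.111),tube=(.5895,.265))
C=dict(flask=(.456,-.2285),beaker=(.4555,-.105),bottle=(.5815,-.1055),tube=(.583,-.228))
def circ():
    o=[]
    x,y=V["flask"];o+=[(x,y,.106,.015,Y),(x,y,.003,.032,G)]
    x,y=V["beaker"];o+=[(x,y,.09,.035,Y),(x,y,.003,.032,G)]
    x,y=V["bottle"];o+=[(x,y,.068,.0145,Y),(x,y,.003,.018,G)]
    x,y=V["tube"];o+=[(x,y,.117,.0175,Y),(x,y,.003,.015,G)]
    x,y=C["flask"];o+=[(x,y,.075,.048,Y)]
    x,y=C["beaker"];o+=[(x,y,.075,.0545,Y)]
    x,y=C["bottle"];o+=[(x,y,.102,.0305,Y),(x,y,.075,.0215,G)]
    x,y=C["tube"];o+=[(x,y,.129,.0275,Y),(x,y,.075,.0185,G)]
    return o
if __name__=="__main__":
    t=load("top0");s=load("side0")
    ov(t,"pics/o1.png",circ(),(215,190,350,310),5)
    ov(t,"pics/o2.png",circ(),(370,190,500,310),5)
    ov(s,"pics/o3.png",circ(),(255,190,385,290),6)
    ov(s,"pics/o4.png",circ(),(225,280,400,400),4)
E
python3 ovl.py
```

```text
(no output)
```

View pics/o1.png

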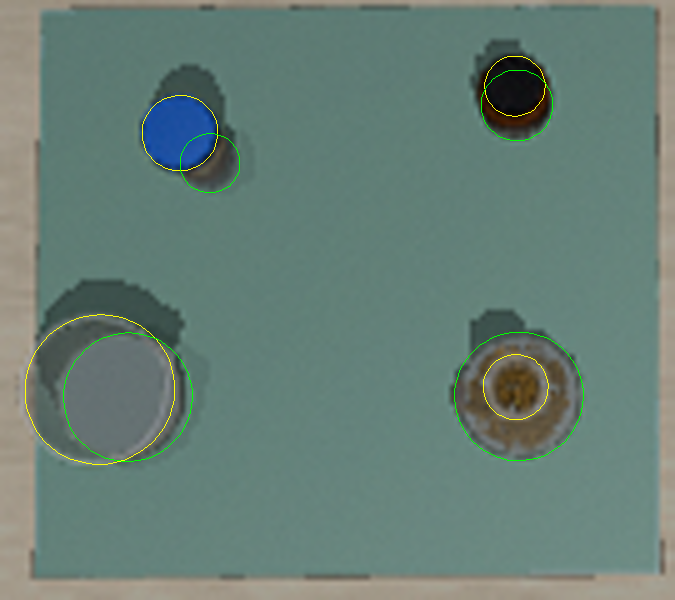

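View pics/o2.png

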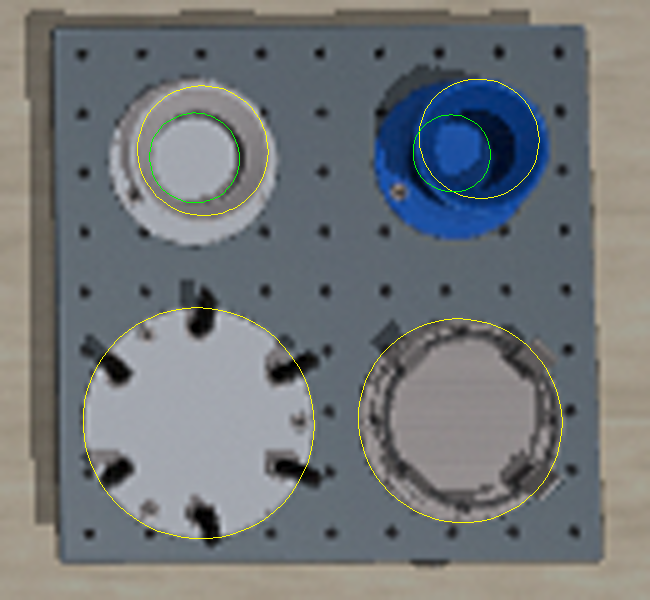

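View pics/o3.png

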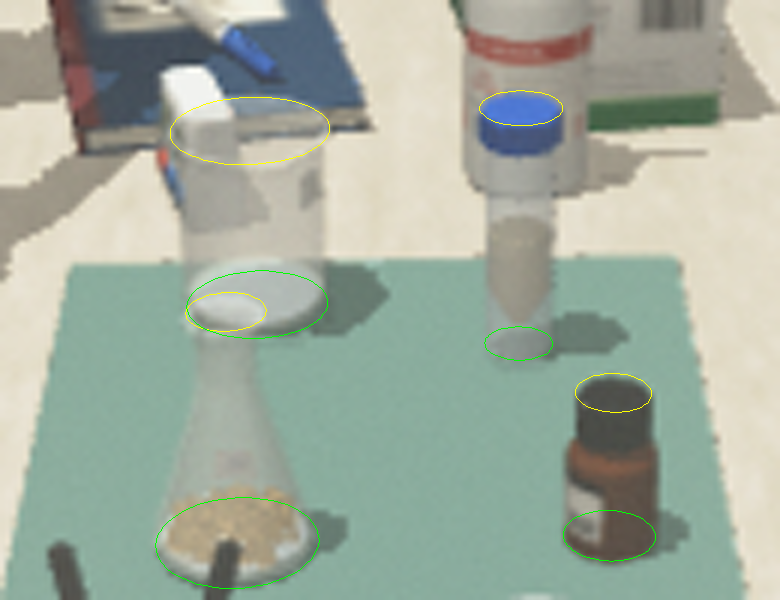

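View pics/o4.png

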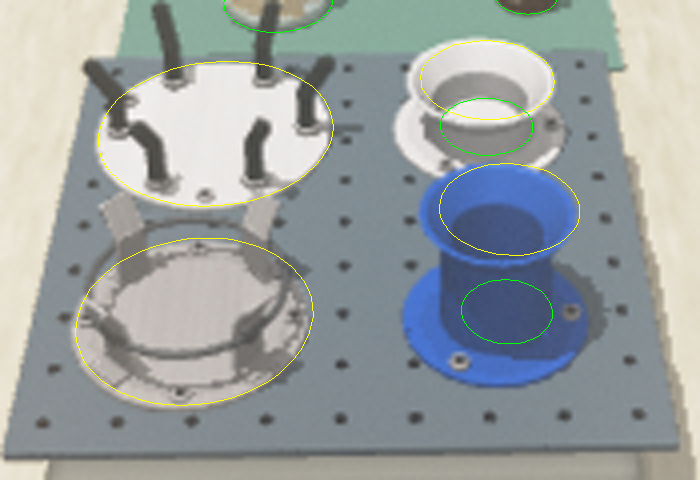

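```bash
cat >> h.py <<'E'
def cloud(c):
    d=c["range_z"];v,u=np.mgrid[0:480,0:640]
    P=np.stack([(u-c["intrinsics"][0,2])*d/c["intrinsics"][0,0],(v-c["intrinsics"][1,2])*d/c["intrinsics"][1,1],d],-1)
    W=(P-c["t"])@c["R"]; W[d<=0]=np.nan; return W
def fitc(p):
    from scipy.optimize import least_squares
    m=p.mean(0);f=least_squares(lambda q:np.hypot(*(p-q[:2]).T)-q[2],[*m,.03],loss="soft_l1",f_scale=.002);return f.x
E
python3 - <<'E'
from h import *
V=dict(flask=(.472,.1105),beaker=(.4725,.305),bottle=(.618,.111),tube=(.5895,.265),
cflask=(.456,-.2285),cbeaker=(.4555,-.105),cbottle=(.5815,-.1055),ctube=(.583,-.228),timer=(.44,.4),wash=(.6,.43))
for n in("top0","side0"):
    W=cloud(load(n))
    print(n)
    for k,(x,y) in V.items():
        m=np.hypot(W[...,0]-x,W[...,1]-y)<.06
        p=W[m]; z=p[:,2]; h,e=np.histogram(z,bins=np.arange(-.01,.22,.01))
        print(k,dict((round(float(a),3),int(b)) for a,b in zip(e,h) if b))
        top={'ctube':.118,'cbottle':.093,'tube':.11,'bottle':.06,'wash':.1,'timer':.045,'cbeaker':.0}.get(k)
        if top is not None:
            s=p[(z>top)]
            if k[0]=='c' and len(s): print("  fit",fitc(s[:,:2]).round(4))
            if len(s): print("  mean",s.mean(0).round(4),"mid",((s.min(0)+s.max(0))/2).round(4),"ext",np.ptp(s,0).round(4))
s=load("side0");t=load("top0")
cv2.imwrite("pics/bk_t.png",cv2.resize(t["image"][240:295,210:265,::-1],None,fx=10,fy=10,interpolation=cv2.INTER_CUBIC))
cv2.imwrite("pics/bk_s.png",cv2.resize(s["image"][195:250,270:325,::-1],None,fx=10,fy=10,interpolation=cv2.INTER_CUBIC))
E
```

```text
top0
flask {-0.01: 141, 0.0: 1169, 0.01: 118, 0.02: 97, 0.03: 76, 0.04: 66, 0.05: 44, 0.06: 25, 0.08: 4, 0.09: 1, 0.1: 80, 0.11: 7}
beaker {-0.01: 144, 0.0: 1191, 0.01: 115, 0.02: 41, 0.03: 30, 0.04: 31, 0.05: 30, 0.06: 36, 0.07: 27, 0.08: 84, 0.09: 96}
bottle {-0.01: 209, 0.0: 1328, 0.01: 36, 0.02: 7, 0.03: 12, 0.04: 46, 0.05: 7, 0.06: 68, 0.07: 46}
  mean [0.6183 0.1115 0.0692] mid [0.6186 0.111  0.0681] ext [0.0275 0.0265 0.0156]
tube {-0.01: 195, 0.0: 1312, 0.01: 28, 0.02: 9, 0.03: 7, 0.04: 10, 0.05: 6, 0.06: 9, 0.07: 6, 0.08: 6, 0.1: 8, 0.11: 140, 0.12: 46}
  mean [0.5893 0.2648 0.1179] mid [0.5896 0.2657 0.1175] ext [0.0328 0.0352 0.0149]
cflask {0.06: 98, 0.07: 1542, 0.08: 129, 0.09: 124, 0.1: 73, 0.11: 54}
cbeaker {0.06: 58, 0.07: 1628, 0.08: 178, 0.09: 23, 0.1: 59, 0.11: 86, 0.12: 4}
  fit [ 0.4551 -0.1038  0.0422]
  mean [ 0.4552 -0.1045  0.0788] mid [ 0.456  -0.1048  0.0937] ext [0.1182 0.1186 0.0585]
cbottle {0.06: 128, 0.07: 1392, 0.08: 72, 0.09: 194, 0.1: 185, 0.11: 2}
  fit [ 0.5791 -0.1046  0.0287]
  mean [ 0.5808 -0.1064  0.1003] mid [ 0.5792 -0.105   0.1021] ext [0.
[... 1932 characters left out ...]
, 0.03: 125, 0.04: 235, 0.06: 45, 0.07: 2159, 0.08: 140, 0.09: 205, 0.1: 237, 0.11: 263, 0.12: 472, 0.13: 1}
  fit [ 0.5782 -0.2319  0.0265]
  mean [ 0.579  -0.2228  0.1249] mid [ 0.5784 -0.2296  0.1242] ext [0.0601 0.0646 0.0124]
timer {-0.01: 117, 0.0: 114, 0.01: 10, 0.02: 8, 0.03: 3, 0.04: 8, 0.05: 57, 0.06: 1}
  mean [0.4365 0.4254 0.0566] mid [0.438  0.4239 0.0528] ext [0.0277 0.0502 0.0148]
wash {-0.01: 134, 0.0: 177, 0.01: 28, 0.02: 26, 0.03: 22, 0.04: 24, 0.05: 43, 0.06: 71, 0.07: 73, 0.08: 74, 0.09: 69, 0.1: 80, 0.11: 76, 0.12: 68, 0.13: 50, 0.14: 35, 0.15: 50, 0.16: 29, 0.17: 10, 0.18: 20, 0.19: 17}
  mean [0.6025 0.4284 0.135 ] mid [0.6089 0.4472 0.1479] ext [0.0761 0.0747 0.0957]
```

View pics/bk_t.png

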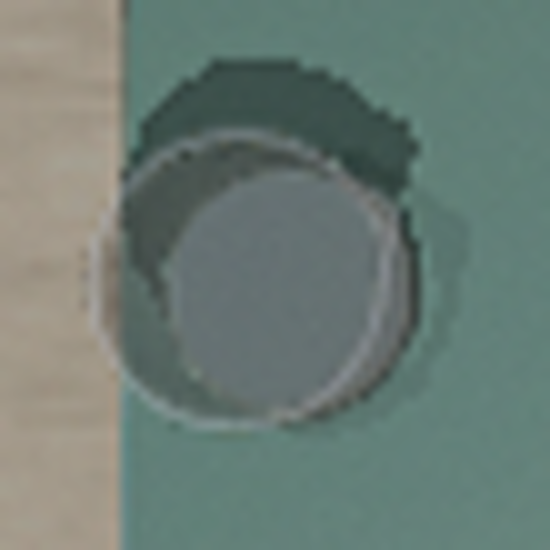

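View pics/bk_s.png

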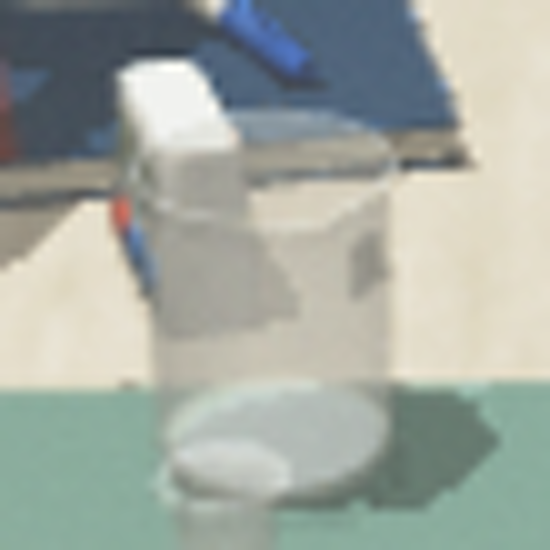

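```bash
python3 - <<'E'
from h import *
for n in("top0","side0"):
    W=cloud(load(n)).reshape(-1,3)
    for nm,cx,cy,lo,hi in(("beaker",.4725,.305,.078,.1),("flask",.472,.1105,.1,.12),("cup_tube",.58,-.229,.122,.135),("cup_bot",.58,-.1055,.096,.11)):
        p=W[(np.hypot(W[:,0]-cx,W[:,1]-cy)<.055)&(W[:,2]>lo)&(W[:,2]<hi)]
        f=fitc(p[:,:2]);print(n,nm,len(p),f.round(4), "z",np.percentile(p[:,2],[10,50,95]).round(3))
        if nm=="beaker":
            a=np.degrees(np.arctan2(p[:,1]-f[1],p[:,0]-f[0]));r=np.hypot(p[:,0]-f[0],p[:,1]-f[1])
            for b in range(-180,180,20):
                q=r[(a>=b)&(a<b+20)]
                if len(q):print("   ",b+10,len(q),q.max().round(4),np.median(q).round(4))
E
```

```text
top0 beaker 188 [0.472  0.3066 0.0335] z [0.083 0.09  0.095]
    -170 8 0.0344 0.0334
    -150 8 0.0347 0.0336
    -130 7 0.0349 0.0333
    -110 7 0.0339 0.0323
    -90 6 0.0341 0.0335
    -70 13 0.039 0.0357
    -50 11 0.0369 0.0344
    -30 9 0.0348 0.033
    -10 11 0.0349 0.0325
    10 11 0.0352 0.0327
    30 13 0.0355 0.033
    50 13 0.0358 0.0337
    70 13 0.0361 0.0337
    90 12 0.036 0.0333
    110 13 0.0363 0.0332
    130 15 0.0363 0.0333
    150 9 0.0357 0.0336
    170 9 0.035 0.0335
top0 flask 87 [0.4714 0.1099 0.0128] z [0.103 0.106 0.111]
top0 cup_tube 297 [ 0.5792 -0.2285  0.0262] z [0.123 0.128 0.133]
top0 cup_bot 287 [ 0.5791 -0.1048  0.0295] z [0.097 0.101 0.106]
side0 beaker 219 [0.4723 0.3061 0.0332] z [0.079 0.085 0.091]
    -170 4 0.0345 0.0336
    -150 10 0.0361 0.0343
    -130 12 0.0351 0.0326
    -110 18 0.0364 0.0328
    -90 16 0.0376 0.0325
    -70 16 0.0404 0.0348
    -50 12 0.0377 0.0337
    -30 9 0.0343 0.0319
    -10 4 0.0352 0.0336
    10 6 0.0343 0.0328
    30 8 0.0338 0.0318
    50 15 0.0369 0.0333
    70 20 0.0389 0.0337
    90 17 0.0378 0.0327
    110 19 0.0373 0.034
    130 15 0.0354 0.0341
    150 13 0.0351 0.0326
    170 5 0.0332 0.0326
side0 flask 74 [0.4715 0.1076 0.0134] z [0.101 0.104 0.107]
side0 cup_tube 404 [ 0.5783 -0.2316  0.0275] z [0.123 0.127 0.129]
side0 cup_bot 288 [ 0.5784 -0.1074  0.0308] z [0.097 0.1   0.103]
```

```bash
cat > plan.py <<'E'
import sys,numpy as np
from scipy.spatial.transform import Rotation as Ro
from rig import telemetry
s=telemetry.state()
x,y,z,yaw=map(float,sys.argv[1:5])
a=np.radians(yaw);ty=np.array([np.cos(a),np.sin(a),0]);tz=np.array([0,0,-1.])
R1=np.stack([np.cross(ty,tz),ty,tz],1);R0=Ro.from_rotvec(s["tool_rot"])
print("t",round(s["time"],2),"pos",s["tcp_pos"].round(4),"gap",round(s["finger_gap"],4),"F",s["ft_force"].round(1))
print("shift",R0.inv().apply(np.array([x,y,z])-s["tcp_pos"]).round(4),"turn",(R0.inv()*Ro.from_matrix(R1)).as_rotvec().round(4))
E
python3 plan.py .5895 .265 .22 0
```

```text
t 0.1 pos [0.2182 0.5313 0.2305] gap 0.0856 F [0.3 0.6 0.1]
shift [-0.4446 -0.1052  0.0106] turn [-1.700e-03  1.000e-03  1.181e+00]
```

>>> move_arm --rows '[-0.4446,-0.1052,0.0106,-0.0017,0.001,1.181,-0.4446,-0.1052,0.0106,-0.0017,0.001,1.181,-0.4446,-0.1052,0.0106,-0.0017,0.001,1.181,-0.4446,-0.1052,0.0106,-0.0017,0.001,1.181,-0.4446,-0.1052,0.0106,-0.0017,0.001,1.181,-0.4446,-0.1052,0.0106,-0.0017,0.001,1.181,-0.4446,-0.1052,0.0106,-0.0017,0.001,1.181,-0.4446,-0.1052,0.0106,-0.0017,0.001,1.181]' --fingers 1 --squeeze 40

```text
time: 0.77
tcp_pos: [0.4901, 0.3356, 0.2226]
tool_rot: [-2.019, -2.406, 0.001]
ft_force: [0.6, -0.4, 1.0]
finger_gap: 0.0854
```

```bash
python3 plan.py .5895 .265 .20 0
```

```text
t 0.77 pos [0.4901 0.3356 0.2226] gap 0.0854 F [ 0.6 -0.4  1. ]
shift [-0.0868  0.0856  0.0226] turn [-0.0008  0.0002  0.1748]
```

>>> move_arm --rows '[-0.0868,0.0856,0.0226,-0.0008,0.0002,0.1748,-0.0868,0.0856,0.0226,-0.0008,0.0002,0.1748,-0.0868,0.0856,0.0226,-0.0008,0.0002,0.1748,-0.0868,0.0856,0.0226,-0.0008,0.0002,0.1748,-0.0868,0.0856,0.0226,-0.0008,0.0002,0.1748,-0.0868,0.0856,0.0226,-0.0008,0.0002,0.1748]'

```text
time: 1.27
tcp_pos: [0.5889, 0.2647, 0.1991]
tool_rot: [-2.222, -2.219, 0.003]
ft_force: [-0.1, 1.2, 0.4]
finger_gap: 0.0849
```

```bash
python3 plan.py .5895 .265 .087 0; python3 - <<'E'
from rig import viewer
import cv2,numpy as np
a=[viewer.read_camera(n)["image"][:,:,::-1] for n in("top","side")]
cv2.imwrite("pics/p1.png",np.hstack([cv2.resize(a[0][160:310,180:330],(400,400)),cv2.resize(a[1][130:290,240:400],(400,400))]))
E
```

```text
t 1.27 pos [0.5889 0.2647 0.1991] gap 0.0849 F [-0.1  1.2  0.4]
shift [0.0003 0.0009 0.1121] turn [-0.0023  0.0002 -0.001 ]
```

View pics/p1.png

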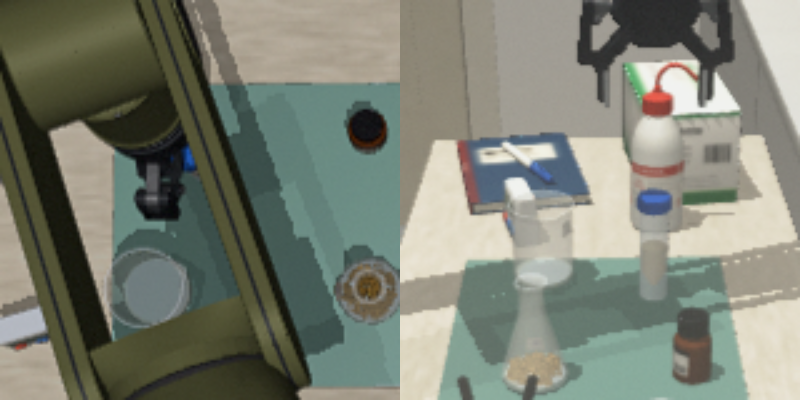

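The open fingers straddle the tube, which has its cap at about (655,203) in the side crop with the fingers at 602 and 706. They are centred on it, so I'll go down.

>>> move_arm --rows '[0.0003,0.0009,0.04,-0.002,0,-0.001,0.0003,0.0009,0.078,-0.002,0,-0.001,0.0003,0.0009,0.1,-0.002,0,-0.001,0.0003,0.0009,0.112,-0.002,0,-0.001,0.0003,0.0009,0.112,-0.002,0,-0.001]'

```text
time: 1.78
tcp_pos: [0.586, 0.2666, 0.0853]
tool_rot: [-2.215, -2.225, 0.007]
ft_force: [-0.2, -0.1, 0.5]
finger_gap: 0.0856
```

>>> move_arm --rows '[0,0,0,0,0,0,0,0,0,0,0,0,0,0,0,0,0,0,0,0,0,0,0,0,0,0,0,0,0,0,0,0,0,0,0,0,0,0,0,0,0,0,0,0,0,0,0,0]' --fingers -1 --squeeze 40

```text
time: 2.45
tcp_pos: [0.5873, 0.267, 0.0872]
tool_rot: [-2.217, -2.225, 0.002]
ft_force: [0.1, 0.7, 6.5]
finger_gap: 0.0328
```

```bash
cat > look.py <<'E'
import sys
from h import *
from rig import viewer
n=sys.argv[1];b=list(map(int,sys.argv[2:10]))
a=[]
for k,bb in(("top",b[:4]),("side",b[4:])):
    im=viewer.read_camera(k)["image"][:,:,::-1]
    a.append(cv2.resize(im[bb[1]:bb[3],bb[0]:bb[2]],(400,400),interpolation=cv2.INTER_CUBIC))
cv2.imwrite("pics/%s.png"%n,np.hstack(a))
E
python3 plan.py .5895 .265 .25 0; python3 look.py p2 180 160 330 310 270 140 400 270
```

```text
t 2.45 pos [0.5873 0.267  0.0872] gap 0.0328 F [0.1 0.7 6.5]
shift [-0.002   0.002  -0.1628] turn [-0.0012  0.0004  0.0038]
```

View pics/p2.png

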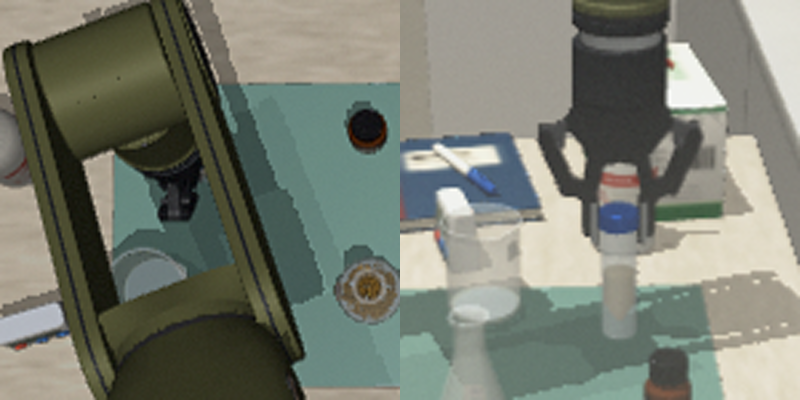

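Gap 0.033 on the cap, tube held upright between the fingers (side crop cap at (618,218)). Lifting.

>>> move_arm --rows '[0,0,-0.03,0,0,0.004,0,0,-0.07,0,0,0.004,0,0,-0.11,0,0,0.004,0,0,-0.15,0,0,0.004,0,0,-0.18,0,0,0.004,0,0,-0.19,0,0,0.004,0,0,-0.19,0,0,0.004]'

```text
time: 3.13
tcp_pos: [0.5894, 0.2676, 0.2814]
tool_rot: [2.22, 2.219, 0.01]
ft_force: [0.1, 0.2, -1.0]
finger_gap: 0.033
```

```bash
python3 plan.py .579 -.227 .26 0; python3 look.py p3 180 160 330 310 270 90 400 220
```

```text
t 3.13 pos [0.5894 0.2676 0.2814] gap 0.033 F [ 0.1  0.2 -1. ]
shift [-0.4947 -0.0103  0.0201] turn [ 0.0062 -0.0024 -0.0003]
```

View pics/p3.png

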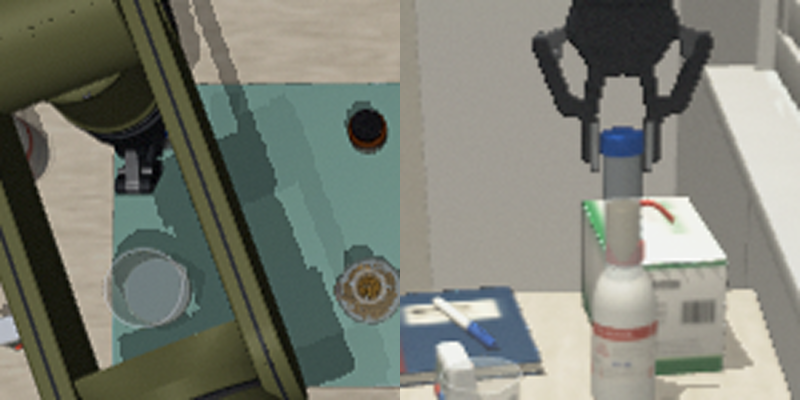

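The tube is lifted and hangs straight (cap at (622,143)). Now across to the platform.

>>> move_arm --rows '[-0.03,-0.0006,0.001,0.001,0,0,-0.065,-0.0013,0.0026,0.002,0,0,-0.1,-0.002,0.004,0.003,0,0,-0.135,-0.0027,0.005,0.004,-0.001,0,-0.17,-0.0034,0.007,0.006,-0.002,0,-0.205,-0.004,0.008,0.006,-0.0024,0,-0.24,-0.005,0.01,0.006,-0.0024,0,-0.275,-0.0055,0.011,0.006,-0.0024,0]'

```text
time: 3.9
tcp_pos: [0.5788, -0.0098, 0.2615]
tool_rot: [-2.215, -2.215, 0.02]
ft_force: [1.0, 0.8, -0.6]
finger_gap: 0.0327
```

```bash
python3 plan.py .579 -.227 .26 0
```

```text
t 3.9 pos [ 0.5788 -0.0098  0.2615] gap 0.0327 F [ 1.   0.8 -0.6]
shift [-0.2172  0.0003  0.0021] turn [-0.0156  0.0027 -0.0003]
```

>>> move_arm --rows '[-0.035,0.0003,0,-0.005,0.001,0,-0.07,0.0003,0,-0.01,0.0027,0,-0.105,0.0003,0,-0.0156,0.0027,0,-0.14,0.0003,0,-0.0156,0.0027,0,-0.175,0.0003,0,-0.0156,0.0027,0,-0.2,0.0003,0.001,-0.0156,0.0027,0,-0.217,0.0003,0.002,-0.0156,0.0027,0,-0.2172,0.0003,0.002,-0.0156,0.0027,0]'

```text
time: 4.57
tcp_pos: [0.5771, -0.2304, 0.2559]
tool_rot: [-2.223, -2.213, 0.006]
ft_force: [-0.1, -0.4, 0.2]
finger_gap: 0.0332
```

```bash
python3 plan.py .579 -.227 .16 0; python3 look.py p4 380 160 530 310 290 230 420 360
```

```text
t 4.57 pos [ 0.5771 -0.2304  0.2559] gap 0.0332 F [-0.1 -0.4  0.2]
shift [0.0033 0.0025 0.0959] turn [-0.0062 -0.0009 -0.0042]
```

View pics/p4.png

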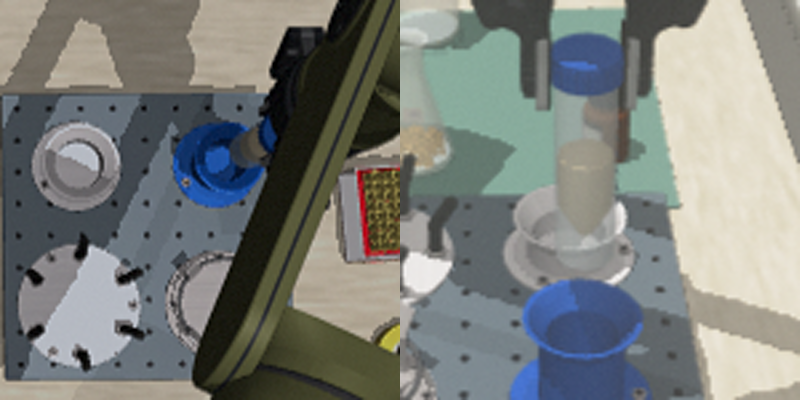

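The tube is above the blue cup, close to centre (tube x about 588, cup about 582 in the side crop). Settling, then lowering.

>>> move_arm --rows '[0.0033,0.0025,0,-0.006,-0.001,-0.004,0.0033,0.0025,0.012,-0.006,-0.001,-0.004,0.0033,0.0025,0.024,-0.006,-0.001,-0.004,0.0033,0.0025,0.032,-0.006,-0.001,-0.004,0.0033,0.0025,0.036,-0.006,-0.001,-0.004,0.0033,0.0025,0.036,-0.006,-0.001,-0.004]'

```text
time: 5.17
tcp_pos: [0.579, -0.2218, 0.2193]
tool_rot: [-2.215, -2.222, -0.002]
ft_force: [0.1, 0.3, -0.2]
finger_gap: 0.0326
```

```bash
python3 plan.py .579 -.227 .16 0; python3 look.py p5 380 160 530 310 290 260 420 390
```

```text
t 5.17 pos [ 0.579  -0.2218  0.2193] gap 0.0326 F [ 0.1  0.3 -0.2]
shift [-0.0054  0.0001  0.0593] turn [-0.002  -0.0038  0.0035]
```

View pics/p5.png

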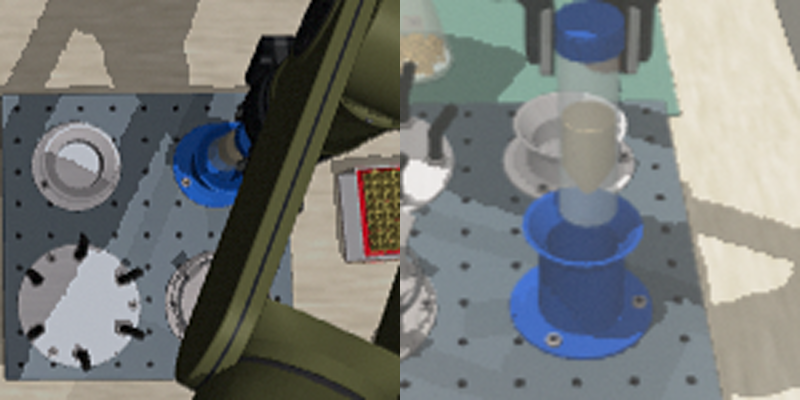

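>>> move_arm --rows '[-0.005,0,0,-0.002,-0.003,0.003,-0.005,0,0,-0.002,-0.003,0.003,-0.005,0,0,-0.002,-0.003,0.003,-0.005,0,0,-0.002,-0.003,0.003]'

```text
time: 5.6
tcp_pos: [0.5802, -0.2281, 0.2214]
tool_rot: [2.22, 2.219, 0.003]
ft_force: [1.3, 0.2, -1.0]
finger_gap: 0.0327
```

>>> move_arm --rows '[0,0,0,0,0,0,0,0,0,0,0,0]'

```text
time: 5.77
tcp_pos: [0.5802, -0.2282, 0.2217]
tool_rot: [2.22, 2.218, 0.003]
ft_force: [0.4, 0.7, -0.5]
finger_gap: 0.0327
```

```bash
python3 plan.py .579 -.227 .16 0; python3 look.py p6 380 160 530 310 290 260 420 390;python3 plan.py .579 -.227 .16 0
```

```text
t 5.77 pos [ 0.5802 -0.2282  0.2217] gap 0.0327 F [ 0.4  0.7 -0.5]
shift [ 0.0013 -0.0015  0.0617] turn [ 0.004   0.0012 -0.0007]
t 5.87 pos [ 0.5801 -0.2281  0.2215] gap 0.0327 F [ 0.6 -0.5 -1.2]
shift [ 0.0012 -0.0014  0.0615] turn [ 0.0037  0.001  -0.0006]
```

View pics/p6.png

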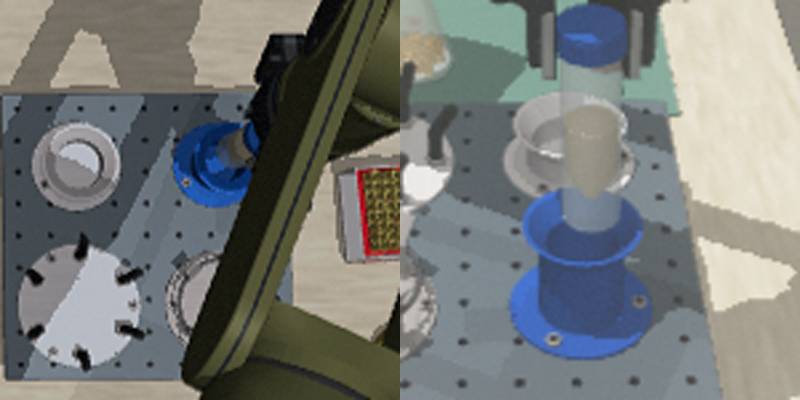

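```bash
cat > live.py <<'E'
import sys
from h import *
from rig import viewer
# args: cx cy r zlo zhi
cx,cy,r,lo,hi=map(float,sys.argv[1:6])
for n in("side","top"):
    W=cloud(viewer.read_camera(n)).reshape(-1,3)
    p=W[(np.hypot(W[:,0]-cx,W[:,1]-cy)<r)&(W[:,2]>lo)&(W[:,2]<hi)]
    if len(p)>5: print(n,len(p),"fit",fitc(p[:,:2]).round(4),"mid",((p.min(0)+p.max(0))/2).round(4),"ext",np.ptp(p,0).round(4))
E
for z in ".14 .16" ".16 .18" ".18 .2"; do echo $z; python3 live.py .58 -.228 .024 $z; done;echo rim; python3 live.py .58 -.228 .05 .122 .131
```

```text
.14 .16
side 191 fit [ 0.5822 -0.2308  0.0145] mid [ 0.5823 -0.2408  0.15  ] ext [0.028  0.0146 0.0199]
top 29 fit [ 0.5833 -0.23    0.0149] mid [ 0.5811 -0.223   0.1499] ext [0.0259 0.0166 0.019 ]
.16 .18
side 212 fit [ -24.1004 -313.7673  314.4946] mid [ 0.5819 -0.2387  0.17  ] ext [0.0304 0.0163 0.0198]
top 33 fit [ 0.5827 -0.2297  0.0149] mid [ 0.5825 -0.2223  0.1705] ext [0.0292 0.016  0.019 ]
.18 .2
side 218 fit [ 0.5814 -0.2303  0.0149] mid [ 0.5817 -0.2396  0.1901] ext [0.0303 0.0163 0.0196]
top 32 fit [ 0.5821 -0.2295  0.0147] mid [ 0.5804 -0.2208  0.1901] ext [0.0256 0.0127 0.0197]
rim
side 277 fit [ 0.5784 -0.2314  0.0275] mid [ 0.5784 -0.2305  0.1262] ext [0.0601 0.0603 0.0083]
top 163 fit [ 0.5795 -0.2284  0.0256] mid [ 0.5791 -0.223   0.1265] ext [0.0607 0.0475 0.0089]
```

Comparing in each camera, the tube is about 4 mm too far in +x relative to the cup, with y fine. I'll correct that and lower.

>>> move_arm --rows '[0,-0.004,0,0.004,0.001,0,0,-0.004,0.01,0.004,0.001,0,0,-0.004,0.02,0.004,0.001,0,0,-0.004,0.028,0.004,0.001,0,0,-0.004,0.036,0.004,0.001,0,0,-0.004,0.04,0.004,0.001,0,0,-0.004,0.04,0.004,0.001,0]'

```text
time: 6.85
tcp_pos: [0.5753, -0.2276, 0.1794]
tool_rot: [-2.219, -2.218, 0.002]
ft_force: [-0.9, -0.3, -0.7]
finger_gap: 0.033
```

```bash
python3 plan.py .576 -.228 .16 0; python3 look.py p7 380 160 530 310 290 260 420 390
```

```text
t 6.85 pos [ 0.5753 -0.2276  0.1794] gap 0.033 F [-0.9 -0.3 -0.7]
shift [-0.0004  0.0008  0.0194] turn [-0.0036 -0.0016 -0.0005]
```

View pics/p7.png

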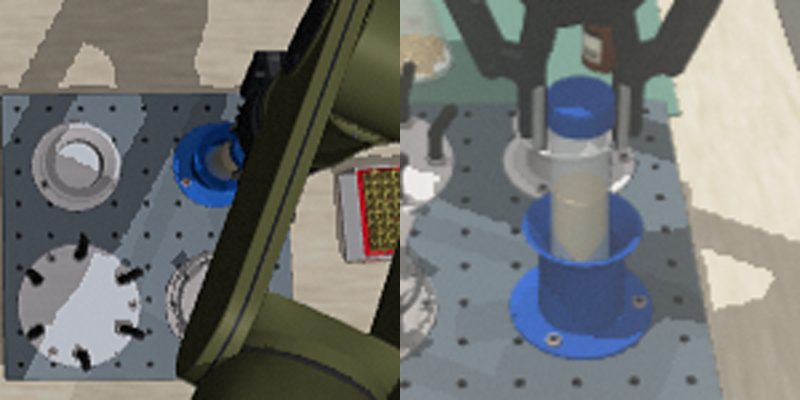

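The tube is in the mouth of the cup, centred (x about 581), with no side force. Continuing down.

>>> move_arm --rows '[0,0.0006,0.005,-0.003,-0.001,0,0,0.0006,0.009,-0.003,-0.001,0,0,0.0006,0.013,-0.003,-0.001,0,0,0.0006,0.016,-0.003,-0.001,0,0,0.0006,0.016,-0.003,-0.001,0]'

```text
time: 7.37
tcp_pos: [0.5763, -0.2278, 0.1641]
tool_rot: [2.222, 2.221, 0.001]
ft_force: [-0.5, -0.7, -0.2]
finger_gap: 0.0327
```

```bash
python3 plan.py .576 -.228 .16 0
```

```text
t 7.37 pos [ 0.5763 -0.2278  0.1641] gap 0.0327 F [-0.5 -0.7 -0.2]
shift [-0.0002 -0.0003  0.0041] turn [ 0.0005  0.     -0.0005]
```

>>> move_arm --rows '[0,0,0.002,0,0,0,0,0,0.004,0,0,0,0,0,0.005,0,0,0,0,0,0.005,0,0,0]'

```text
time: 7.7
tcp_pos: [0.5767, -0.2282, 0.1603]
tool_rot: [2.221, 2.22, 0.001]
ft_force: [-1.3, 0.4, 3.6]
finger_gap: 0.0328
```

It touches the floor (3.6 N upward at z = 0.160). Releasing.

>>> move_arm --rows '[0,0,0,0,0,0,0,0,0,0,0,0,0,0,0,0,0,0,0,0,0,0,0,0,0,0,0,0,0,0]' --fingers 0.7

```text
time: 8.12
tcp_pos: [0.5766, -0.2281, 0.1601]
tool_rot: [2.221, 2.22, 0.001]
ft_force: [-0.5, 0.2, 1.0]
finger_gap: 0.0723
```

>>> move_arm --rows '[0,0,-0.03,0,0,0,0,0,-0.07,0,0,0,0,0,-0.1,0,0,0,0,0,-0.1,0,0,0]' --fingers 1

```text
time: 8.45
tcp_pos: [0.5802, -0.2298, 0.2676]
tool_rot: [2.212, 2.211, 0.008]
ft_force: [1.6, -0.8, 1.8]
finger_gap: 0.0852
```

```bash
python3 plan.py .6184 .111 .20 0; python3 look.py p8 380 160 530 310 290 260 420 390;python3 live.py .58 -.228 .024 .16 .188; python3 live.py .58 -.228 .024 .188 .2
```

```text
t 8.45 pos [ 0.5802 -0.2298  0.2676] gap 0.0852 F [ 1.6 -0.8  1.8]
shift [0.3412 0.0372 0.0659] turn [ 0.0136  0.0065 -0.0004]
side 305 fit [ 0.578  -0.2297  0.0165] mid [ 0.5781 -0.2355  0.174 ] ext [0.0348 0.0275 0.0279]
top 43 fit [ 0.5805 -0.229   0.0154] mid [ 0.5806 -0.2295  0.1742] ext [0.0353 0.0338 0.0275]
side 246 fit [ 0.578  -0.2316  0.0121] mid [ 0.578  -0.232   0.1899] ext [0.032  0.0342 0.0037]
top 186 fit [ 0.5804 -0.2288  0.0123] mid [ 0.5808 -0.2287  0.1932] ext [0.0335 0.0336 0.0102]
```

View pics/p8.png

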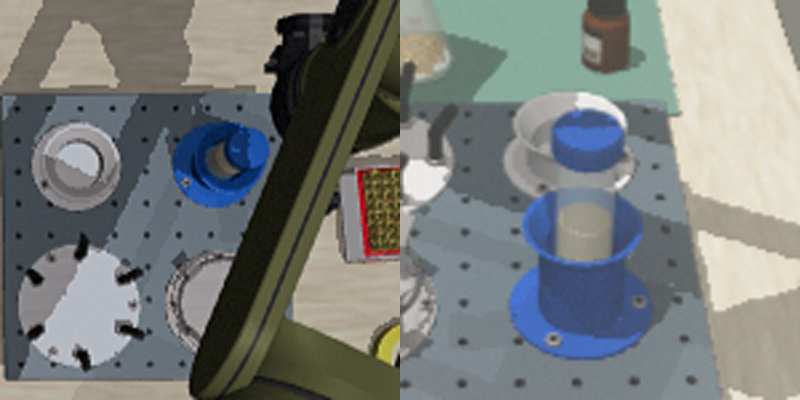

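The tube is standing in the blue cup: its top is at z ≈ 0.19 and it is centred within about 1–2 mm in both cameras. Next is the bottle.

>>> move_arm --rows '[0.04,0.005,0,0,0,0,0.08,0.01,0.01,0,0,0,0.12,0.015,0.02,0.006,0.003,0,0.16,0.02,0.03,0.013,0.006,0,0.2,0.025,0.04,0.013,0.006,0,0.24,0.03,0.05,0.013,0.006,0,0.28,0.034,0.06,0.013,0.006,0,0.31,0.036,0.066,0.013,0.006,0]'

```text
time: 9.42
tcp_pos: [0.6099, 0.0857, 0.1893]
tool_rot: [-2.207, -2.209, 0.013]
ft_force: [-0.2, 0.6, 0.3]
finger_gap: 0.0857
```

```bash
python3 plan.py .616 .112 .13 0
```

```text
t 9.42 pos [0.6099 0.0857 0.1893] gap 0.0857 F [-0.2  0.6  0.3]
shift [0.0258 0.0073 0.0594] turn [-0.0194 -0.0077  0.0007]
```

>>> move_arm --rows '[0.015,0.006,0.02,-0.01,-0.004,0,0.0258,0.007,0.04,-0.019,-0.0077,0,0.0258,0.007,0.058,-0.019,-0.0077,0,0.0258,0.007,0.059,-0.019,-0.0077,0,0.0258,0.007,0.059,-0.019,-0.0077,0,0.0258,0.007,0.059,-0.019,-0.0077,0]'

```text
time: 9.92
tcp_pos: [0.6158, 0.1116, 0.1303]
tool_rot: [-2.221, -2.221, 0.001]
ft_force: [1.2, 0.8, -0.2]
finger_gap: 0.0854
```

```bash
python3 plan.py .616 .112 .034 0;  python3 look.py p9 250 160 400 310 300 180 400 280
```

```text
t 9.92 pos [0.6158 0.1116 0.1303] gap 0.0854 F [ 1.2  0.8 -0.2]
shift [0.0005 0.0003 0.0963] turn [-0.001   0.0003  0.0003]
```

View pics/p9.png

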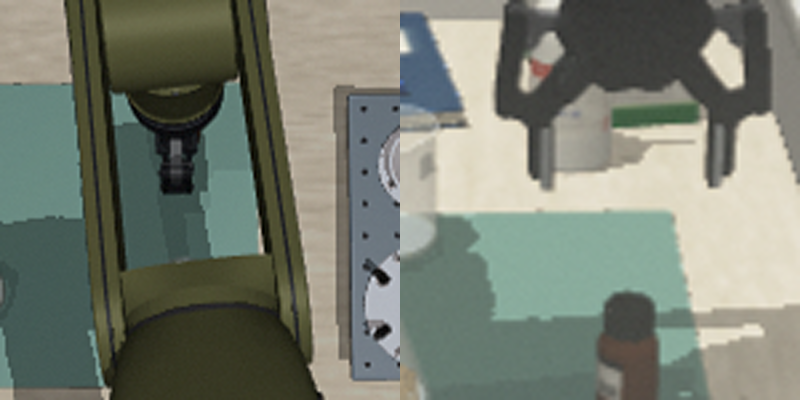

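The bottle cap (630,315) sits midway between the fingers (545 and 718). Descending, then gripping.

>>> move_arm --rows '[0,0,0.03,0,0,0,0,0,0.06,0,0,0,0,0,0.085,0,0,0,0,0,0.096,0,0,0,0,0,0.096,0,0,0,0,0,0.096,0,0,0]'

```text
time: 10.52
tcp_pos: [0.6175, 0.1111, 0.0362]
tool_rot: [2.221, 2.219, 0.003]
ft_force: [1.5, 0.1, -0.3]
finger_gap: 0.0855
```

>>> move_arm --rows '[0,0,0,0,0,0,0,0,0,0,0,0,0,0,0,0,0,0,0,0,0,0,0,0,0,0,0,0,0,0,0,0,0,0,0,0,0,0,0,0,0,0]' --fingers -1

```text
time: 11.1
tcp_pos: [0.6185, 0.1112, 0.0377]
tool_rot: [2.22, 2.219, 0.006]
ft_force: [-1.3, -1.0, 4.9]
finger_gap: 0.0325
```

```bash
python3 plan.py .616 .112 .034 0;  python3 look.py p10 250 160 400 310 300 180 400 280
```

```text
t 11.1 pos [0.6185 0.1112 0.0377] gap 0.0325 F [-1.3 -1.   4.9]
shift [ 0.0008 -0.0025  0.0037] turn [ 0.0048 -0.0004 -0.0007]
```

View pics/p10.png

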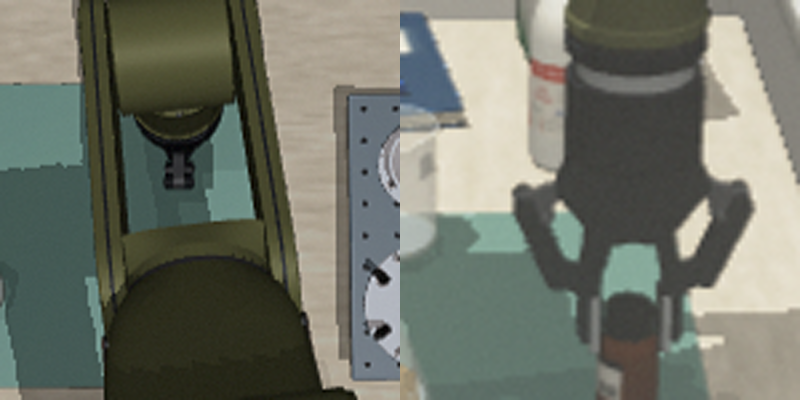

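Gripped (gap 0.0325; the cap and shoulder sit between the pads). Lift and carry.

>>> move_arm --rows '[0,0,-0.03,0.002,0,0,0,0,-0.065,0.004,0,0,0,0,-0.1,0.004,0,0,0,0,-0.135,0.004,0,0,-0.015,-0.003,-0.16,0.004,0,0,-0.04,-0.008,-0.17,0.004,0,0,-0.075,-0.014,-0.17,0.004,0,0,-0.11,-0.02,-0.17,0.004,0,0]'

```text
time: 11.87
tcp_pos: [0.5981, 0.0009, 0.2095]
tool_rot: [2.217, 2.221, 0.005]
ft_force: [0.7, 0.2, -0.9]
finger_gap: 0.033
```

```bash
python3 plan.py .579 -.105 .19 0
```

```text
t 11.87 pos [0.5981 0.0009 0.2095] gap 0.033 F [ 0.7  0.2 -0.9]
shift [-0.1059 -0.0193  0.0194] turn [ 0.0043 -0.0001  0.0017]
```

>>> move_arm --rows '[-0.03,-0.006,0.005,0.004,0,0,-0.06,-0.012,0.01,0.004,0,0,-0.09,-0.017,0.015,0.004,0,0,-0.103,-0.019,0.019,0.004,0,0,-0.106,-0.019,0.019,0.004,0,0,-0.106,-0.019,0.019,0.004,0,0]'

```text
time: 12.37
tcp_pos: [0.5792, -0.1055, 0.1902]
tool_rot: [-2.221, -2.221, -0.001]
ft_force: [0.2, 0.5, -1.0]
finger_gap: 0.0325
```

>>> move_arm --rows '[0,0,0,0,0,0,0,0,0,0,0,0]'

```text
time: 12.53
tcp_pos: [0.5796, -0.1041, 0.1905]
tool_rot: [-2.22, -2.222, -0.002]
ft_force: [0.1, 0.5, -0.4]
finger_gap: 0.0324
```

```bash
python3 plan.py .579 -.105 .113 0;  python3 look.py p11 350 160 500 310 280 220 400 340; echo body;python3 live.py .579 -.105 .03 .152 .185;python3 live.py .579 -.105 .026 .152 .185; echo rim;python3 live.py .579 -.105 .05 .095 .106
```

```text
t 12.53 pos [ 0.5796 -0.1041  0.1905] gap 0.0324 F [ 0.1  0.5 -0.4]
shift [-0.001  -0.0006  0.0775] turn [ 0.0006 -0.0015  0.0009]
body
side 290 fit [ 0.5794 -0.1039  0.0181] mid [ 0.5798 -0.1144  0.1696] ext [0.0355 0.0197 0.0308]
side 294 fit [ 0.5793 -0.1041  0.0181] mid [ 0.5797 -0.1154  0.1694] ext [0.0352 0.0177 0.0312]
rim
side 237 fit [ 0.5793 -0.108   0.0309] mid [ 0.579  -0.1034  0.0994] ext [0.0663 0.067  0.0089]
top 99 fit [ 0.5792 -0.106   0.0301] mid [ 0.583  -0.0848  0.1003] ext [0.0562 0.0249 0.0105]
```

View pics/p11.png

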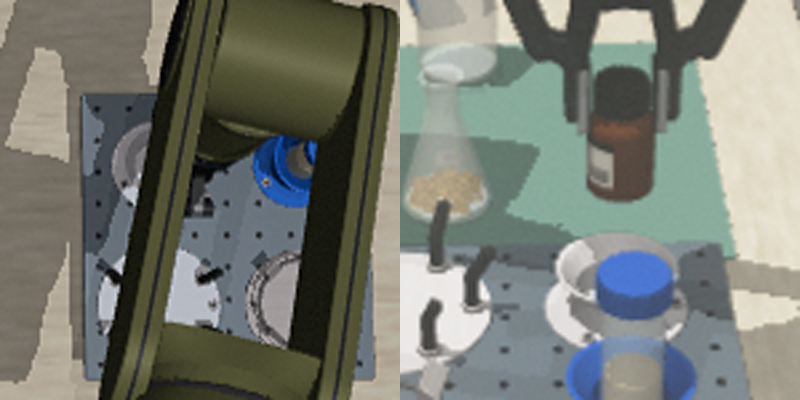

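In the side camera the bottle is at (0.579, −0.104) and the cup rim at about (0.579, −0.107). I'll shift −3 mm in y and lower.

>>> move_arm --rows '[-0.003,-0.0005,0.012,0,-0.001,0,-0.003,-0.0005,0.026,0,-0.001,0,-0.003,-0.0005,0.04,0,-0.001,0,-0.003,-0.0005,0.052,0,-0.001,0,-0.003,-0.0005,0.06,0,-0.001,0,-0.003,-0.0005,0.065,0,-0.001,0,-0.003,-0.0005,0.065,0,-0.001,0,-0.003,-0.0005,0.065,0,-0.001,0]'

```text
time: 13.6
tcp_pos: [0.5789, -0.108, 0.1254]
tool_rot: [2.221, 2.222, 0.0]
ft_force: [-0.0, -0.1, -0.2]
finger_gap: 0.0325
```

```bash
python3 plan.py .579 -.107 .111 0;  python3 look.py p12 350 160 500 310 300 240 380 320
```

```text
t 13.6 pos [ 0.5789 -0.108   0.1254] gap 0.0325 F [-0.  -0.1 -0.2]
shift [0.001  0.0001 0.0144] turn [0.0001 0.0001 0.0004]
```

View pics/p12.png

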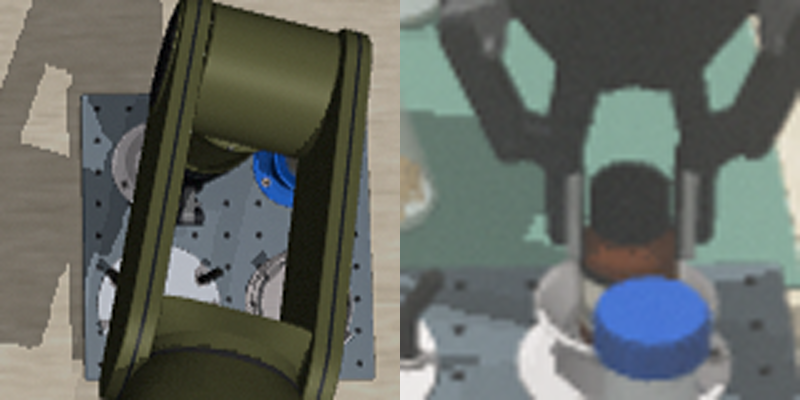

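The bottle is inside the mouth of the cup (body at (630,255)) with no forces. Lowering the last 15 mm.

>>> move_arm --rows '[0.001,0,0.004,0,0,0,0.001,0,0.008,0,0,0,0.001,0,0.012,0,0,0,0.001,0,0.014,0,0,0,0.001,0,0.014,0,0,0]'

```text
time: 14.12
tcp_pos: [0.5788, -0.107, 0.1113]
tool_rot: [2.221, 2.222, -0.0]
ft_force: [-0.5, 0.5, -0.7]
finger_gap: 0.0324
```

>>> move_arm --rows '[0,0,0.001,0,0,0,0,0,0.002,0,0,0,0,0,0.002,0,0,0,0,0,0.002,0,0,0]'

```text
time: 14.45
tcp_pos: [0.5791, -0.107, 0.1107]
tool_rot: [2.22, 2.221, 0.001]
ft_force: [-2.6, 0.8, 8.1]
finger_gap: 0.0322
```

Contact with 8 N upward at z = 0.1107, which is the expected floor height. Releasing.

>>> move_arm --rows '[0,0,-0.001,0,0,0,0,0,-0.001,0,0,0,0,0,-0.001,0,0,0,0,0,-0.001,0,0,0,0,0,-0.001,0,0,0]' --fingers 0.6

```text
time: 14.87
tcp_pos: [0.579, -0.107, 0.1115]
tool_rot: [2.22, 2.221, 0.001]
ft_force: [-0.2, -0.7, 0.1]
finger_gap: 0.0681
```

>>> move_arm --rows '[0,0,-0.03,0,0,0,0,0,-0.07,0,0,0,0,0,-0.11,0,0,0,0,0,-0.14,0,0,0,0,0,-0.14,0,0,0]'

```text
time: 15.28
tcp_pos: [0.5831, -0.108, 0.259]
tool_rot: [2.212, 2.213, 0.012]
ft_force: [1.2, 0.1, 1.0]
finger_gap: 0.0685
```

```bash
python3 plan.py .4716 .11 .18 0;  python3 look.py p13 350 160 500 310 300 240 380 320;python3 live.py .579 -.105 .03 .132 .155; python3 live.py .579 -.105 .05 .095 .106
```

```text
t 15.28 pos [ 0.5831 -0.108   0.259 ] gap 0.0685 F [1.2 0.1 1. ]
shift [ 0.2183 -0.1125  0.0766] turn [0.0142 0.0036 0.0005]
side 167 fit [ 0.5793 -0.1097  0.0111] mid [ 0.5793 -0.1098  0.137 ] ext [0.0271 0.0289 0.0098]
top 28 fit [ 0.5773 -0.1131  0.019 ] mid [ 0.5804 -0.0958  0.1405] ext [0.0215 0.0085 0.013 ]
side 157 fit [ 0.5797 -0.1065  0.0305] mid [ 0.5791 -0.1053  0.1003] ext [0.0664 0.0596 0.0105]
top 144 fit [ 0.5794 -0.104   0.0283] mid [ 0.5808 -0.0905  0.1005] ext [0.0616 0.0368 0.0109]
```

View pics/p13.png

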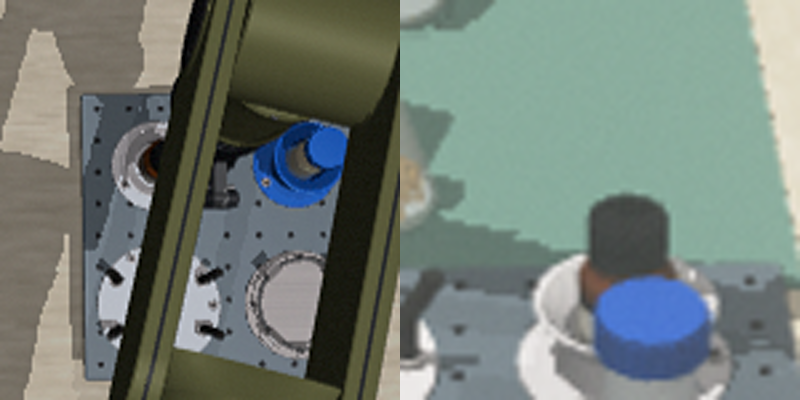

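The bottle is seated upright, with its top at z ≈ 0.141. Now the flask.

>>> move_arm --rows '[0.03,-0.012,0,0,0,0,0.065,-0.03,0.005,0,0,0,0.1,-0.048,0.02,0.006,0,0,0.135,-0.065,0.035,0.014,0.0036,0,0.165,-0.083,0.05,0.014,0.0036,0,0.195,-0.1,0.065,0.014,0.0036,0,0.215,-0.11,0.076,0.014,0.0036,0,0.2183,-0.1125,0.0766,0.014,0.0036,0]' --fingers 1

```text
time: 16.25
tcp_pos: [0.4593, 0.114, 0.1697]
tool_rot: [-2.202, -2.21, 0.024]
ft_force: [-0.9, -0.2, 0.7]
finger_gap: 0.0852
```

>>> move_arm --rows '[0,0,0,0,0,0,0,0,0,0,0,0]'

```text
time: 16.42
tcp_pos: [0.4584, 0.1139, 0.1687]
tool_rot: [-2.2, -2.21, 0.028]
ft_force: [-0.3, 0.2, -0.2]
finger_gap: 0.0854
```

```bash
python3 plan.py .4716 .11 .072 0;  python3 look.py p14 250 180 400 330 250 180 350 280
```

```text
t 16.42 pos [0.4584 0.1139 0.1687] gap 0.0854 F [-0.3  0.2 -0.2]
shift [-0.0044  0.0161  0.0962] turn [-0.0295 -0.0038  0.0046]
```

View pics/p14.png

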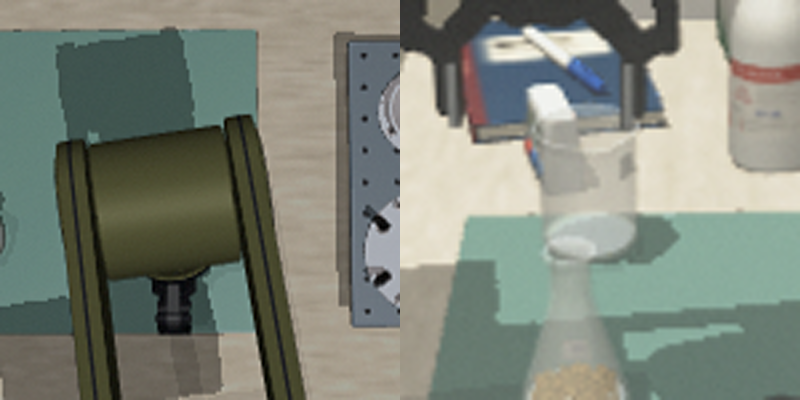

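The tool was still lagging, and its TCP is 13 mm short of the flask in x. Aligning first.

>>> move_arm --rows '[-0.0044,0.0145,0.015,-0.0295,-0.0038,0.0046,-0.0044,0.0145,0.025,-0.0295,-0.0038,0.0046,-0.0044,0.0145,0.025,-0.0295,-0.0038,0.0046,-0.0044,0.0145,0.025,-0.0295,-0.0038,0.0046]'

```text
time: 16.85
tcp_pos: [0.4745, 0.108, 0.1443]
tool_rot: [2.224, 2.216, 0.003]
ft_force: [0.6, -0.5, 0.8]
finger_gap: 0.0852
```

```bash
python3 plan.py .4716 .11 .074 0;  python3 look.py p15 250 180 400 330 250 180 350 280
```

```text
t 16.85 pos [0.4745 0.108  0.1443] gap 0.0852 F [ 0.6 -0.5  0.8]
shift [ 0.002  -0.0031  0.0703] turn [ 0.0027 -0.0001 -0.0036]
```

View pics/p15.png

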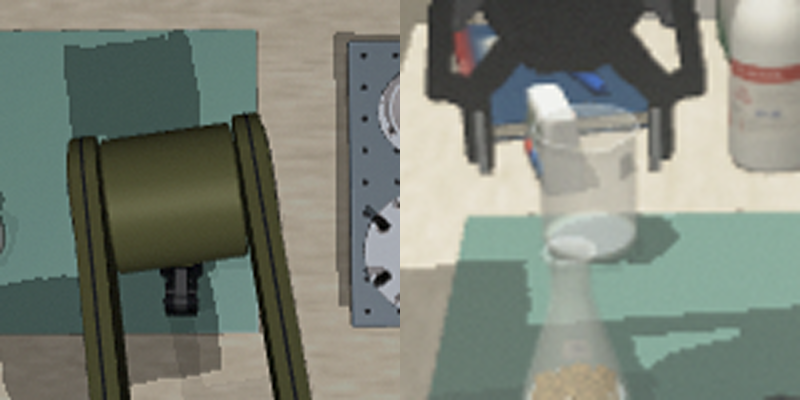

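The flask mouth (570,250) now lies centrally between the fingers (485 and 655). Going down and gripping.

>>> move_arm --rows '[0.001,-0.002,0.025,0.002,0,-0.003,0.002,-0.003,0.05,0.0027,0,-0.003,0.002,-0.003,0.068,0.0027,0,-0.003,0.002,-0.003,0.07,0.0027,0,-0.003,0.002,-0.003,0.07,0.0027,0,-0.003,0.002,-0.003,0.07,0.0027,0,-0.003]'

```text
time: 17.45
tcp_pos: [0.4733, 0.1106, 0.076]
tool_rot: [2.22, 2.22, 0.005]
ft_force: [0.6, -0.9, -0.7]
finger_gap: 0.0852
```

>>> move_arm --rows '[0,0,0,0,0,0,0,0,0,0,0,0,0,0,0,0,0,0,0,0,0,0,0,0,0,0,0,0,0,0,0,0,0,0,0,0,0,0,0,0,0,0]' --fingers -1

```text
time: 18.03
tcp_pos: [0.4737, 0.1107, 0.077]
tool_rot: [2.219, 2.219, 0.006]
ft_force: [-1.1, -1.1, 7.2]
finger_gap: 0.0372
```

```bash
python3 plan.py .4716 .11 .25 0;  python3 look.py p16 250 180 400 330 250 200 350 300
```

```text
t 18.03 pos [0.4737 0.1107 0.077 ] gap 0.0372 F [-1.1 -1.1  7.2]
shift [-0.0006 -0.0012 -0.173 ] turn [ 0.0048 -0.0009 -0.    ]
```

View pics/p16.png

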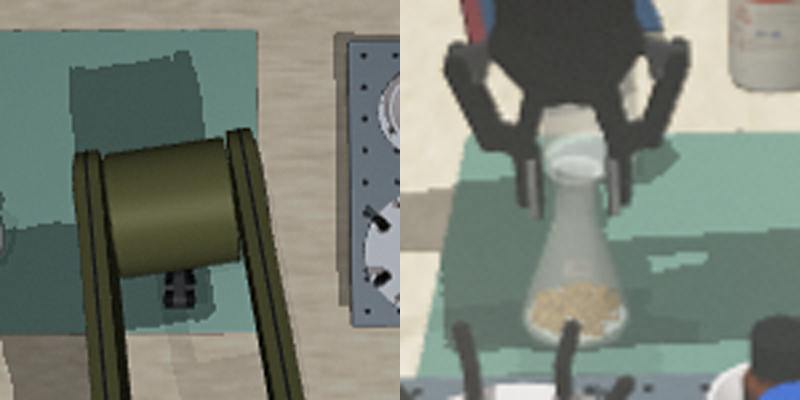

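Gripped, gap 0.037 on the neck, and the flask stands straight. Lifting.

>>> move_arm --rows '[0,0,-0.02,0.004,0,0,0,0,-0.05,0.004,0,0,0,0,-0.085,0.004,0,0,0,0,-0.12,0.004,0,0,0,0,-0.15,0.004,0,0,0,0,-0.165,0.004,0,0,0,0,-0.165,0.004,0,0]'

```text
time: 18.72
tcp_pos: [0.4754, 0.111, 0.2463]
tool_rot: [2.218, 2.218, 0.013]
ft_force: [0.3, 0.5, -1.0]
finger_gap: 0.0372
```

```bash
python3 plan.py .457 -.2285 .235 0;  python3 look.py p17 250 180 400 330 230 130 350 250
```

```text
t 18.72 pos [0.4754 0.111  0.2463] gap 0.0372 F [ 0.3  0.5 -1. ]
shift [-0.3395 -0.0186  0.0104] turn [ 0.0097 -0.0022  0.0001]
```

View pics/p17.png

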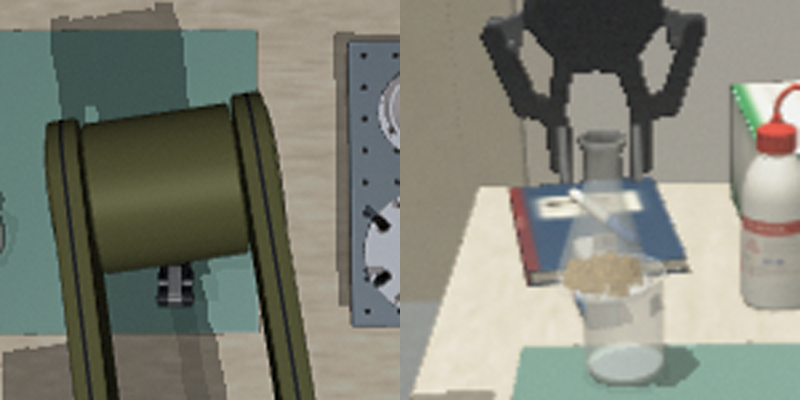

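The flask is lifted and hanging upright. Carrying it across.

>>> move_arm --rows '[-0.025,-0.001,0,0.004,0,0,-0.055,-0.003,0.001,0.008,-0.001,0,-0.085,-0.005,0.002,0.0097,-0.002,0,-0.115,-0.006,0.003,0.0097,-0.002,0,-0.145,-0.008,0.004,0.0097,-0.002,0,-0.175,-0.01,0.005,0.0097,-0.002,0,-0.205,-0.011,0.006,0.0097,-0.002,0,-0.235,-0.013,0.007,0.0097,-0.002,0]'

```text
time: 19.48
tcp_pos: [0.4578, -0.1253, 0.2322]
tool_rot: [-2.215, -2.215, 0.013]
ft_force: [1.3, 1.2, -1.3]
finger_gap: 0.0372
```

```bash
python3 plan.py .457 -.2285 .235 0
```

```text
t 19.48 pos [ 0.4578 -0.1253  0.2322] gap 0.0372 F [ 1.3  1.2 -1.3]
shift [-0.1032 -0.0008 -0.0029] turn [-0.0127 -0.0008  0.    ]
```

>>> move_arm --rows '[-0.03,0,0,-0.006,0,0,-0.06,0,0,-0.0127,0,0,-0.085,0,0,-0.0127,0,0,-0.1,0,0,-0.0127,0,0,-0.1032,0,0,-0.0127,0,0,-0.1032,0,0,-0.0127,0,0,-0.1032,0,0,-0.0127,0,0]'

```text
time: 20.07
tcp_pos: [0.4568, -0.2272, 0.2305]
tool_rot: [-2.219, -2.218, -0.001]
ft_force: [0.3, -0.6, -1.3]
finger_gap: 0.0367
```

>>> move_arm --rows '[0,0,0,0,0,0,0,0,0,0,0,0]'

```text
time: 20.23
tcp_pos: [0.4563, -0.2256, 0.2298]
tool_rot: [-2.216, -2.218, -0.0]
ft_force: [0.2, 0.2, -1.4]
finger_gap: 0.0374
```

```bash
python3 plan.py .457 -.2285 .15 0;  python3 look.py p18 380 160 530 310 230 270 350 390; echo low; python3 live.py .456 -.2287 .04 .155 .165;python3 live.py .456 -.2287 .04 .165 .175;echo neck;python3 live.py .456 -.2287 .016 .22 .24;echo disc;python3 live.py .456 -.2287 .07 .0725 .08
```

```text
t 20.23 pos [ 0.4563 -0.2256  0.2298] gap 0.0374 F [ 0.2  0.2 -1.4]
shift [-0.0033  0.0011  0.0798] turn [-0.0045 -0.0048  0.0012]
low
side 154 fit [ 0.4539 -0.2271  0.0309] mid [ 0.4541 -0.2405  0.1605] ext [0.0623 0.0392 0.009 ]
top 20 fit [ 0.4548 -0.2263  0.0309] mid [ 0.4545 -0.2171  0.1627] ext [0.0619 0.0436 0.0046]
side 283 fit [ 0.4543 -0.2277  0.0291] mid [ 0.4537 -0.2395  0.17  ] ext [0.0612 0.0393 0.01  ]
top 81 fit [ 0.4549 -0.2268  0.0296] mid [ 0.4544 -0.2162  0.1701] ext [0.0616 0.042  0.0095]
neck
side 236 fit [ 0.4567 -0.2273  0.0134] mid [ 0.4564 -0.2339  0.23  ] ext [0.0294 0.0181 0.0198]
top 55 fit [ 0.4575 -0.2285  0.0138] mid [ 0.4565 -0.2201  0.2297] ext [0.0293 0.0147 0.0193]
disc
side 1964 fit [ 0.4557 -0.2346  0.038 ] mid [ 0.4579 -0.2271  0.0762] ext [0.1352 0.1362 0.0074]
top 1082 fit [ 0.4581 -0.2349  0.0539] mid [ 0.4576 -0.2149  0.0762] ext [0.1365 0.1118 0.0075]
```

View pics/p18.png

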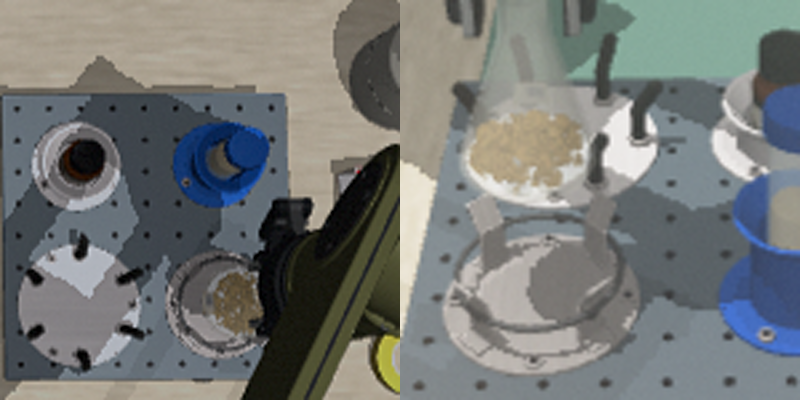

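The flask hangs tilted about 2° (base at x ≈ 0.4543, neck at 0.457). I'll turn it upright, shift it −2 mm in y and measure again.

>>> move_arm --rows '[-0.001,0,0.01,-0.02,-0.004,0,-0.002,-0.001,0.02,-0.035,-0.005,0,-0.002,-0.001,0.02,-0.035,-0.005,0,-0.002,-0.001,0.02,-0.035,-0.005,0,-0.002,-0.001,0.02,-0.035,-0.005,0]'

```text
time: 21.15
tcp_pos: [0.4561, -0.2294, 0.211]
tool_rot: [2.205, 2.203, 0.034]
ft_force: [-0.2, 0.2, -1.0]
finger_gap: 0.0374
```

```bash
python3 plan.py .457 -.2285 .15 0;  python3 look.py p19 380 160 530 310 230 270 350 390; echo low; python3 live.py .456 -.2287 .04 .139 .149;python3 live.py .456 -.2287 .04 .149 .159;echo neck;python3 live.py .456 -.2287 .016 .20 .22
```

```text
t 21.15 pos [ 0.4561 -0.2294  0.211 ] gap 0.0374 F [-0.2  0.2 -1. ]
shift [ 0.001  -0.0011  0.061 ] turn [ 0.0326  0.002  -0.0005]
low
side 221 fit [ 0.4562 -0.2309  0.0306] mid [ 0.4555 -0.2429  0.1442] ext [0.0627 0.0418 0.0095]
top 33 fit [ 0.4568 -0.23    0.0306] mid [ 0.4573 -0.2174  0.1453] ext [0.0627 0.0369 0.0074]
side 274 fit [ 0.4562 -0.2309  0.0281] mid [ 0.4559 -0.2416  0.154 ] ext [0.0589 0.0411 0.01  ]
top 75 fit [ 0.4566 -0.2288  0.0285] mid [ 0.456  -0.2169  0.1539] ext [0.0601 0.0399 0.0097]
neck
side 202 fit [ 0.456  -0.2293  0.0133] mid [ 0.4561 -0.2357  0.21  ] ext [0.0282 0.0174 0.0198]
top 60 fit [ 0.4568 -0.2303  0.0139] mid [ 0.4562 -0.2219  0.21  ] ext [0.0276 0.0156 0.0196]
```

View pics/p19.png

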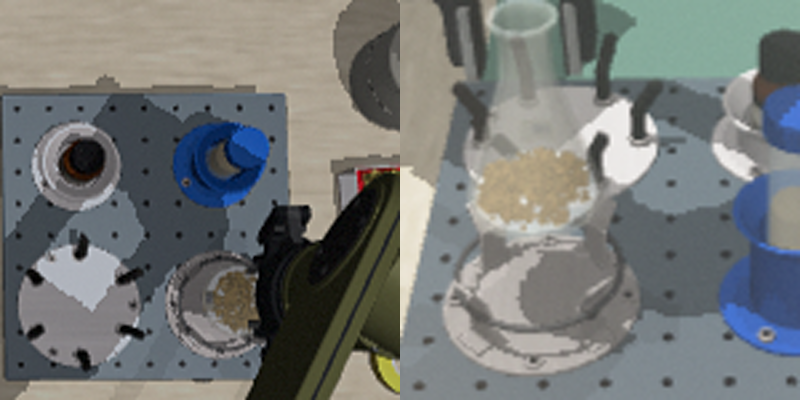

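Now it is upright and within about 1 mm of the clamp's axis. Lowering partway.

>>> move_arm --rows '[0.0007,-0.0013,0.01,0,0,0,0.0007,-0.0016,0.02,0,0,0,0.0007,-0.0019,0.028,0,0,0,0.0007,-0.0022,0.034,0,0,0,0.0007,-0.0023,0.038,0,0,0,0.0007,-0.0023,0.038,0,0,0]'

```text
time: 22.05
tcp_pos: [0.4542, -0.2281, 0.1714]
tool_rot: [2.206, 2.206, 0.033]
ft_force: [-0.3, -0.2, -1.1]
finger_gap: 0.037
```

```bash
python3 plan.py .455 -.2287 .15 0;  python3 look.py p20 380 160 530 310 235 290 325 380; echo low; python3 live.py .456 -.2287 .037 .114 .122;echo neck;python3 live.py .456 -.2287 .016 .16 .18
```

```text
t 22.05 pos [ 0.4542 -0.2281  0.1714] gap 0.037 F [-0.3 -0.2 -1.1]
shift [-0.0005  0.0001  0.0215] turn [ 0.0304  0.0006 -0.0002]
low
side 199 fit [ 0.4546 -0.2303  0.0273] mid [ 0.4553 -0.2408  0.118 ] ext [0.0565 0.0398 0.0079]
top 70 fit [ 0.4555 -0.2275  0.0274] mid [ 0.4549 -0.2157  0.1182] ext [0.0572 0.0379 0.0076]
neck
side 195 fit [ 0.4556 -0.2292  0.0134] mid [ 0.4564 -0.2352  0.1701] ext [0.0283 0.0187 0.0196]
top 49 fit [ 0.4562 -0.2291  0.0137] mid [ 0.4566 -0.2196  0.1694] ext [0.0267 0.0123 0.0183]
```

View pics/p20.png

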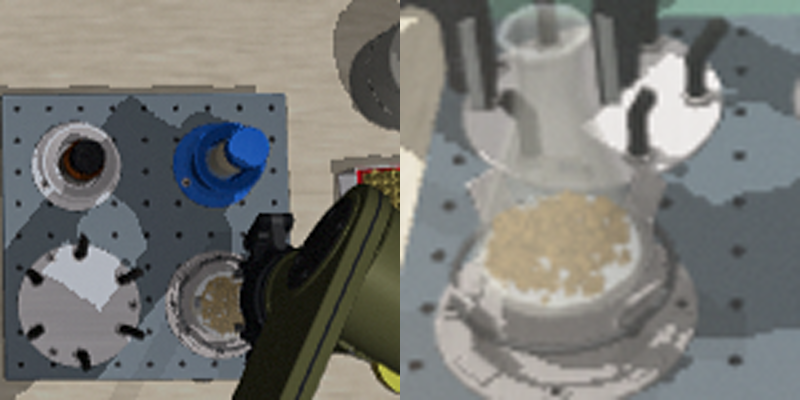

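The flask base is entering the legs, centred, with no contact force. Continuing.

>>> move_arm --rows '[-0.0008,0.0002,0.005,0,0,0,-0.0008,0,0.01,0,0,0,-0.0008,-0.0002,0.015,0,0,0,-0.0008,-0.0003,0.018,0,0,0,-0.0008,-0.0003,0.018,0,0,0]'

```text
time: 22.77
tcp_pos: [0.4548, -0.2292, 0.154]
tool_rot: [2.205, 2.205, 0.033]
ft_force: [-0.1, -0.1, -1.0]
finger_gap: 0.0374
```

>>> move_arm --rows '[0,0,0.002,0,0,0,0,0,0.004,0,0,0,0,0,0.005,0,0,0,0,0,0.005,0,0,0]'

```text
time: 23.1
tcp_pos: [0.4549, -0.2292, 0.1495]
tool_rot: [2.205, 2.205, 0.033]
ft_force: [-0.8, 0.5, 3.0]
finger_gap: 0.0369
```

Contact (3 N) at the expected height. Releasing and rising.

>>> move_arm --rows '[0,0,0,0,0,0,0,0,0,0,0,0,0,0,0,0,0,0,0,0,0,0,0,0,0,0,0,0,0,0]' --fingers 1

```text
time: 23.52
tcp_pos: [0.455, -0.2293, 0.1495]
tool_rot: [2.205, 2.205, 0.033]
ft_force: [0.5, 0.3, 0.8]
finger_gap: 0.0853
```

>>> move_arm --rows '[0,0,-0.025,0,0,0,0,0,-0.06,0,0,0,0,0,-0.095,0,0,0,0,0,-0.12,0,0,0,0,0,-0.12,0,0,0]'

```text
time: 23.93
tcp_pos: [0.4542, -0.231, 0.2754]
tool_rot: [2.197, 2.197, 0.037]
ft_force: [0.0, -0.3, -0.6]
finger_gap: 0.0854
```

```bash
python3 look.py p21 380 160 530 310 235 270 345 380; echo low; python3 live.py .456 -.2287 .037 .114 .122;echo neck;python3 live.py .456 -.2287 .02 .15 .182; python3 plan.py .5 .318 .2 23
```

```text
low
side 152 fit [ 0.4543 -0.2302  0.0211] mid [ 0.4547 -0.2395  0.118 ] ext [0.0425 0.0318 0.0079]
top 55 fit [ 0.4552 -0.2296  0.0212] mid [ 0.4549 -0.2253  0.1179] ext [0.0435 0.0374 0.0076]
neck
side 408 fit [ 0.4544 -0.2315  0.0117] mid [ 0.4546 -0.2311  0.165 ] ext [0.0304 0.0315 0.03  ]
top 128 fit [ 0.4549 -0.2289  0.0119] mid [ 0.4549 -0.2302  0.1661] ext [0.0284 0.0299 0.0314]
t 24.23 pos [ 0.4502 -0.2285  0.2677] gap 0.0856 F [ 0.5 -0.8 -0.7]
shift [0.5464 0.0477 0.0693] turn [ 0.0283  0.0053 -0.4016]
```

View pics/p21.png

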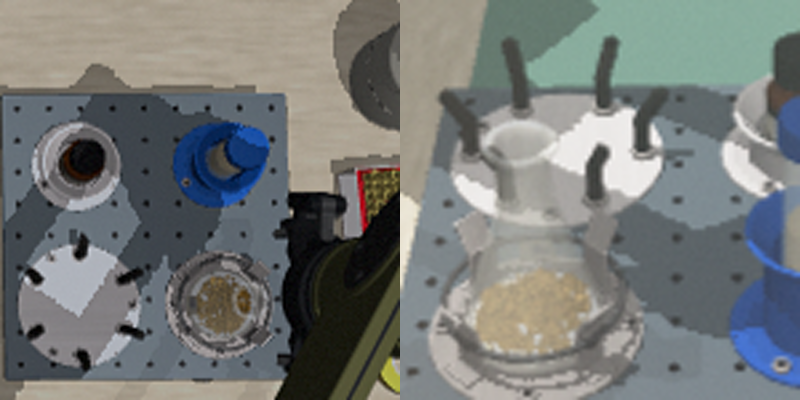

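The flask stands upright in the four-leg clamp, with neck and base both at about (0.455, −0.229). Last is the beaker, using half-open fingers and jaw yaw 23°.

>>> move_arm --rows '[0.03,0.002,0,0,0,-0.04,0.07,0.005,0,0.01,0.005,-0.1,0.11,0.01,0.005,0.02,0.005,-0.15,0.15,0.014,0.01,0.028,0.005,-0.2,0.19,0.018,0.015,0.028,0.005,-0.25,0.23,0.022,0.02,0.028,0.005,-0.3,0.27,0.026,0.025,0.028,0.005,-0.35,0.31,0.03,0.03,0.028,0.005,-0.4]' --fingers 0

```text
time: 24.9
tcp_pos: [0.4801, 0.0834, 0.2372]
tool_rot: [-1.732, -2.619, 0.003]
ft_force: [0.2, -0.8, -0.7]
finger_gap: 0.043
```

```bash
python3 plan.py .5008 .318 .19 23
```

```text
t 24.9 pos [0.4801 0.0834 0.2372] gap 0.043 F [ 0.2 -0.8 -0.7]
shift [0.2077 0.111  0.047 ] turn [-0.0023 -0.0003  0.0009]
```

>>> move_arm --rows '[0.035,0.019,0.008,0,0,0,0.07,0.038,0.016,0,0,0,0.105,0.056,0.024,0,0,0,0.14,0.075,0.032,0,0,0,0.17,0.092,0.04,0,0,0,0.195,0.105,0.045,0,0,0,0.2077,0.111,0.047,0,0,0,0.2077,0.111,0.047,0,0,0]'

```text
time: 25.57
tcp_pos: [0.5, 0.3205, 0.1877]
tool_rot: [-1.727, -2.62, 0.006]
ft_force: [0.2, 0.8, 0.5]
finger_gap: 0.0428
```

>>> move_arm --rows '[0,0,0,0,0,0,0,0,0,0,0,0]'

```text
time: 25.73
tcp_pos: [0.4993, 0.3195, 0.1868]
tool_rot: [-1.726, -2.62, 0.01]
ft_force: [0.6, -0.3, -0.6]
finger_gap: 0.0427
```

```bash
python3 plan.py .5 .318 .13 23;python3 look.py p22 180 180 330 330 260 150 360 250; python3 live.py .4723 .306 .042 .079 .096
```

```text
t 25.73 pos [0.4993 0.3195 0.1868] gap 0.0427 F [ 0.6 -0.3 -0.6]
shift [-0.0016  0.0005  0.0568] turn [-0.0077 -0.0002  0.004 ]
side 203 fit [0.4725 0.3054 0.0334] mid [0.4719 0.3055 0.0854] ext [0.069  0.0743 0.0126]
top 70 fit [0.4727 0.3052 0.0324] mid [0.4758 0.2933 0.0884] ext [0.061  0.0452 0.0144]
```

View pics/p22.png

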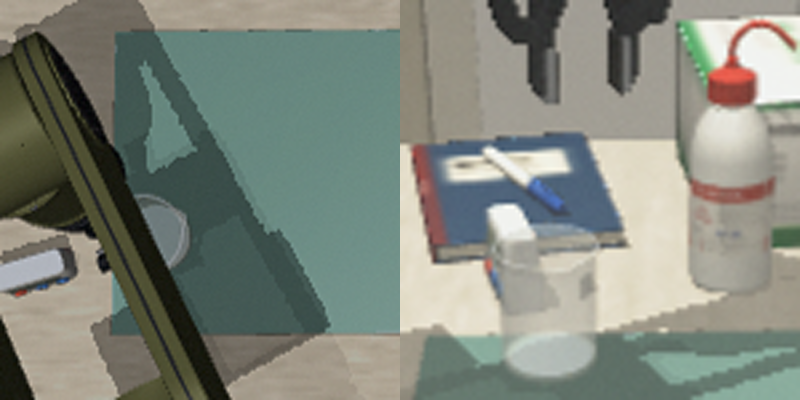

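>>> move_arm --rows '[-0.0015,0.001,0.025,-0.0077,0,0.004,-0.0015,0.001,0.055,-0.0077,0,0.004,-0.0015,0.001,0.08,-0.0077,0,0.004,-0.0015,0.001,0.08,-0.0077,0,0.004,-0.0015,0.001,0.08,-0.0077,0,0.004]'

```text
time: 26.35
tcp_pos: [0.5005, 0.3168, 0.1074]
tool_rot: [-1.737, -2.617, 0.0]
ft_force: [-0.4, 0.4, 0.5]
finger_gap: 0.0427
```

```bash
python3 plan.py .5005 .318 .062 23;python3 look.py p23 180 180 330 330 270 170 340 240
```

```text
t 26.35 pos [0.5005 0.3168 0.1074] gap 0.0427 F [-0.4  0.4  0.5]
shift [0.0011 0.0005 0.0454] turn [-0.0004 -0.0002 -0.0025]
```

View pics/p23.png

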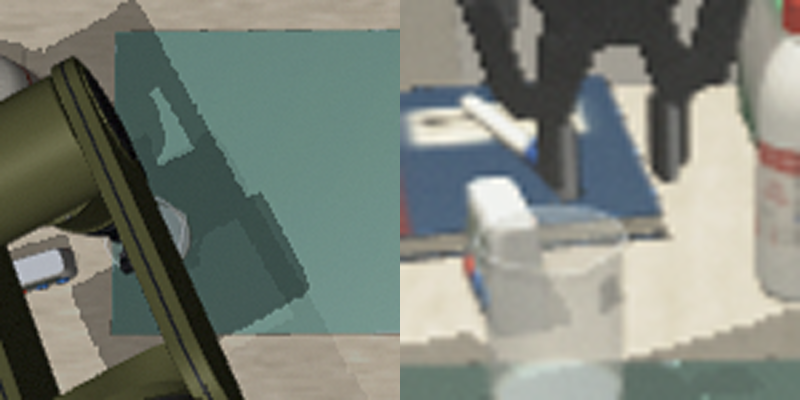

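The left finger (562) lines up inside the rim (470–628) and the right one (668) outside. Descending and gripping gently.

>>> move_arm --rows '[0.001,0.0005,0.015,0,0,-0.002,0.001,0.0005,0.03,0,0,-0.002,0.001,0.0005,0.042,0,0,-0.002,0.001,0.0005,0.045,0,0,-0.002,0.001,0.0005,0.045,0,0,-0.002]'

```text
time: 26.87
tcp_pos: [0.5034, 0.3197, 0.0655]
tool_rot: [1.733, 2.617, 0.009]
ft_force: [0.0, 0.4, 0.6]
finger_gap: 0.0428
```

```bash
python3 plan.py .5005 .318 .062 23;python3 look.py p24 180 180 330 330 270 170 340 240;python3 live.py .4723 .306 .042 .079 .096
```

```text
t 26.87 pos [0.5034 0.3197 0.0655] gap 0.0428 F [0.  0.4 0.6]
shift [-0.0005 -0.0033  0.0035] turn [ 0.0064 -0.0009 -0.0003]
side 212 fit [0.4709 0.3059 0.0325] mid [0.4721 0.3042 0.0872] ext [0.0686 0.0739 0.0162]
top 83 fit [0.4719 0.3065 0.0338] mid [0.471  0.3057 0.0877] ext [0.065  0.0705 0.0158]
```

View pics/p24.png

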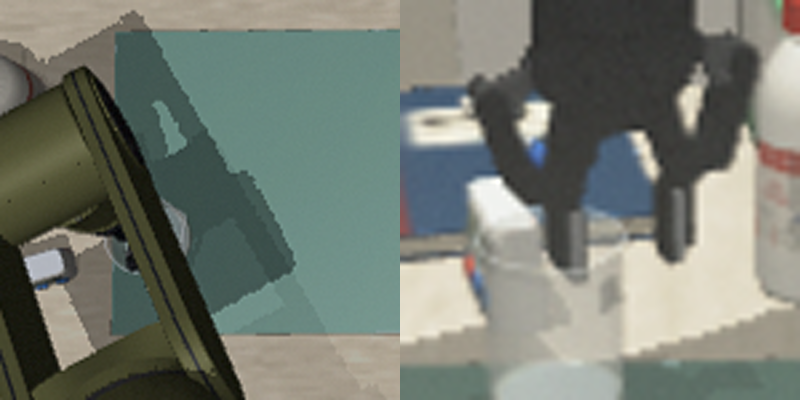

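The fingers straddle the wall (inside at 570, outside at 675). A small correction, then close.

>>> move_arm --rows '[0,-0.002,0.002,0.005,0,0,0,-0.003,0.003,0.006,0,0,0,-0.003,0.003,0.006,0,0]'

```text
time: 27.32
tcp_pos: [0.501, 0.3188, 0.0633]
tool_rot: [1.734, 2.619, 0.004]
ft_force: [0.4, -0.7, 0.2]
finger_gap: 0.0428
```

>>> move_arm --rows '[0,0,0,0,0,0,0,0,0,0,0,0,0,0,0,0,0,0,0,0,0,0,0,0,0,0,0,0,0,0,0,0,0,0,0,0,0,0,0,0,0,0]' --fingers -1 --squeeze 40

```text
time: 27.9
tcp_pos: [0.5004, 0.3186, 0.064]
tool_rot: [-1.734, -2.619, -0.002]
ft_force: [-1.2, -1.7, 6.1]
finger_gap: 0.005
```

```bash
python3 plan.py .5005 .318 .062 23;python3 look.py p25 180 180 330 330 260 170 340 250;python3 live.py .4723 .306 .042 .079 .096
```

```text
t 27.9 pos [0.5004 0.3186 0.064 ] gap 0.005 F [-1.2 -1.7  6.1]
shift [-0.0005 -0.0002  0.002 ] turn [ 0.001  -0.0009 -0.0002]
side 223 fit [0.4705 0.305  0.0328] mid [0.4745 0.3055 0.0875] ext [0.0741 0.0748 0.0168]
top 79 fit [0.4711 0.3064 0.0339] mid [0.4688 0.3057 0.0878] ext [0.0655 0.0708 0.0163]
```

View pics/p25.png

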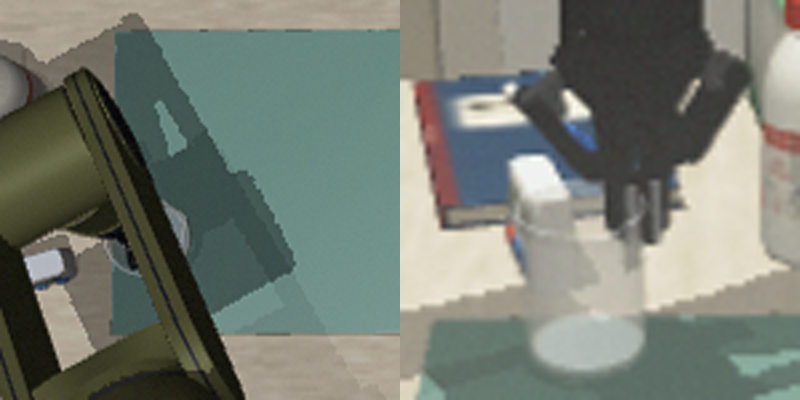

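Both fingers hold the wall at (640,205) in the crop, gap 5 mm. Lifting slowly.

>>> move_arm --rows '[0,0,-0.01,0,0,0,0,0,-0.03,0,0,0,0,0,-0.055,0,0,0,0,0,-0.085,0,0,0,0,0,-0.115,0,0,0,0,0,-0.14,0,0,0,0,0,-0.15,0,0,0,0,0,-0.15,0,0,0]'

```text
time: 28.77
tcp_pos: [0.5021, 0.3193, 0.2174]
tool_rot: [1.732, 2.617, 0.012]
ft_force: [-0.4, -0.2, -0.9]
finger_gap: 0.0053
```

```bash
python3 plan.py .484 -.0925 .215 23;python3 look.py p26 180 180 330 330 240 110 340 210;for z in ".145 .165" ".17 .19" ".195 .22" ".225 .25"; do echo $z;python3 live.py .4723 .306 .045 $z;done
```

```text
t 28.77 pos [0.5021 0.3193 0.2174] gap 0.0053 F [-0.4 -0.2 -0.9]
shift [-0.372  -0.1776  0.0004] turn [ 0.0078 -0.0016 -0.0001]
.145 .165
side 113 fit [0.4729 0.3088 0.0333] mid [0.4737 0.2877 0.1574] ext [0.064  0.0352 0.0147]
top 75 fit [ 31.5982 -55.4282  63.8206] mid [0.4771 0.2906 0.1567] ext [0.0492 0.0315 0.0146]
.17 .19
side 193 fit [0.4714 0.3071 0.033 ] mid [0.4721 0.2892 0.18  ] ext [0.0634 0.0364 0.0199]
top 27 fit [0.4715 0.3067 0.0325] mid [0.4771 0.306  0.1803] ext [0.0468 0.0637 0.019 ]
.195 .22
side 283 fit [0.4713 0.3064 0.033 ] mid [0.4768 0.306  0.2077] ext [0.0755 0.072  0.0245]
top 35 fit [0.4717 0.3064 0.0323] mid [0.4626 0.3062 0.2076] ext [0.0277 0.0653 0.0225]
.225 .25
side 347 fit [0.4702 0.3046 0.0332] mid [0.4751 0.3045 0.2374] ext [0.0802 0.0776 0.0247]
top 121 fit [0.4701 0.3057 0.0338] mid [0.4698 0.3054 0.2355] ext [0.0683 0.0714 0.021 ]
```

View pics/p26.png

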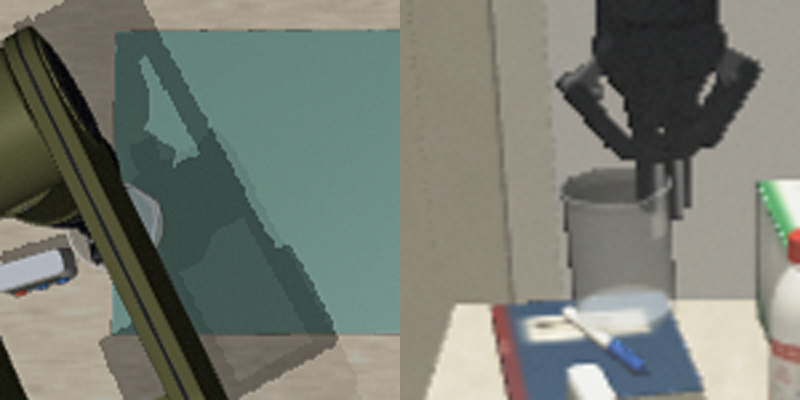

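The beaker is lifted, nearly level, tilted about 2° with its base towards the wall I hold. Carrying it over.

>>> move_arm --rows '[-0.02,-0.009,0,0.004,0,0,-0.045,-0.021,0,0.0078,0,0,-0.075,-0.036,0,0.0078,0,0,-0.105,-0.05,0,0.0078,0,0,-0.135,-0.064,0,0.0078,0,0,-0.165,-0.079,0,0.0078,0,0,-0.195,-0.093,0,0.0078,0,0,-0.225,-0.107,0,0.0078,0,0]'

```text
time: 29.93
tcp_pos: [0.489, 0.0678, 0.2129]
tool_rot: [-1.731, -2.615, 0.01]
ft_force: [1.0, -0.1, -1.4]
finger_gap: 0.0048
```

```bash
python3 plan.py .484 -.0925 .215 23
```

```text
t 29.93 pos [0.489  0.0678 0.2129] gap 0.0048 F [ 1.  -0.1 -1.4]
shift [-0.1456 -0.0673 -0.0017] turn [-0.0085 -0.0007  0.0002]
```

>>> move_arm --rows '[-0.03,-0.014,-0.002,-0.004,0,0,-0.06,-0.028,-0.002,-0.0085,0,0,-0.09,-0.042,-0.002,-0.0085,0,0,-0.115,-0.053,-0.002,-0.0085,0,0,-0.135,-0.062,-0.002,-0.0085,0,0,-0.145,-0.067,-0.002,-0.0085,0,0,-0.1456,-0.0673,-0.002,-0.0085,0,0,-0.1456,-0.0673,-0.002,-0.0085,0,0]'

```text
time: 30.6
tcp_pos: [0.4839, -0.0923, 0.2152]
tool_rot: [-1.735, -2.617, -0.002]
ft_force: [0.2, 1.3, -1.0]
finger_gap: 0.0052
```

>>> move_arm --rows '[0,0,0,0,0,0,0,0,0,0,0,0]'

```text
time: 30.77
tcp_pos: [0.4838, -0.0909, 0.215]
tool_rot: [-1.733, -2.618, -0.002]
ft_force: [-0.0, -0.2, -0.4]
finger_gap: 0.0049
```

```bash
python3 plan.py .484 -.0925 .215 23;python3 look.py p27 350 180 500 330 230 220 350 340;for z in ".145 .16" ".165 .18" ".18 .195" ".195 .21" ".225 .25"; do echo $z;python3 live.py .4553 -.1047 .04 $z;done
```

```text
t 30.77 pos [ 0.4838 -0.0909  0.215 ] gap 0.0049 F [-0.  -0.2 -0.4]
shift [-0.0015 -0.0004  0.    ] turn [ 0.0001 -0.0027 -0.0001]
.145 .16
side 80 fit [ 0.4571 -0.1007  0.0329] mid [ 0.4579 -0.1208  0.1562] ext [0.0635 0.0291 0.0075]
top 20 fit [ 0.4357 -0.1151  0.0043] mid [ 0.4363 -0.1152  0.1565] ext [0.0155 0.011  0.0061]
.165 .18
side 272 fit [ 0.4566 -0.102   0.0328] mid [ 0.4573 -0.1185  0.1725] ext [0.0655 0.0384 0.015 ]
top 18 fit [ 0.4581 -0.1006  0.0321] mid [ 0.4527 -0.0942  0.1718] ext [0.0487 0.0517 0.0119]
.18 .195
side 277 fit [ 0.4561 -0.1032  0.0326] mid [ 0.4564 -0.1183  0.1875] ext [0.0654 0.0378 0.0149]
top 10 fit [ 0.458  -0.1018  0.0325] mid [ 0.4477 -0.0937  0.1873] ext [0.0434 0.0487 0.0139]
.195 .21
side 349 fit [ 0.4557 -0.1042  0.0323] mid [ 0.4559 -0.1037  0.2025] ext [0.0647 0.0685 0.0149]
.225 .25
side 715 fit [ 0.4537 -0.1054  0.0327] mid [ 0.4569 -0.1059  0.2375] ext [0.0755 0.0733 0.025 ]
top 39 fit [ 0.454  -0.1039  0.0326] mid [ 0.4368 -0.1181  0.2369] ext [0.035  0.0428 0.0194]
```

View pics/p27.png

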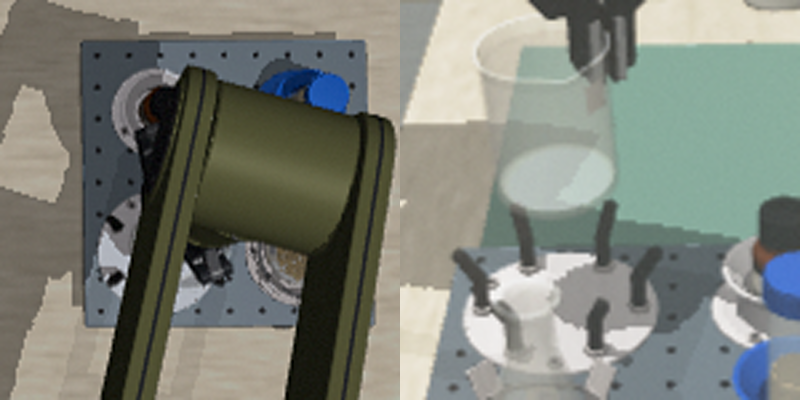

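The beaker has swung to about 4° in the grip. I'll turn it level with a small tool rotation and measure again.

>>> move_arm --rows '[0,0,0,0.02,-0.015,0,0,0,0,0.04,-0.03,0,0,0,0,0.055,-0.042,0,0,0,0,0.055,-0.042,0,0,0,0,0.055,-0.042,0,0,0,0,0.055,-0.042,0]'

```text
time: 31.87
tcp_pos: [0.4839, -0.0923, 0.2151]
tool_rot: [1.733, 2.615, -0.106]
ft_force: [0.3, -0.0, -0.8]
finger_gap: 0.0049
```

```bash
python3 plan.py .484 -.0925 .215 23;python3 look.py p28 350 180 500 330 230 220 350 340;for z in  ".155 .165" ".165 .18" ".18 .195" ".195 .21" ".225 .25"; do echo $z;python3 live.py .4553 -.1047 .04 $z;done
```

```text
t 31.87 pos [ 0.4839 -0.0923  0.2151] gap 0.0049 F [ 0.3 -0.  -0.8]
shift [-0.0003  0.      0.0001] turn [-0.0548  0.0399 -0.0011]
.155 .165
side 135 fit [ 0.455  -0.1056  0.0328] mid [ 0.4559 -0.1234  0.1601] ext [0.0646 0.0337 0.0097]
top 194 fit [ 0.4448 -0.0993  0.0129] mid [ 0.4475 -0.0972  0.16  ] ext [0.0464 0.0465 0.0098]
.165 .18
side 276 fit [ 0.4552 -0.106   0.0327] mid [ 0.455  -0.1258  0.1725] ext [0.0643 0.0311 0.0149]
top 13 fit [ 0.4523 -0.1023  0.0284] mid [ 0.4362 -0.097   0.171 ] ext [0.0243 0.0463 0.012 ]
.18 .195
side 293 fit [ 0.4551 -0.1055  0.0326] mid [ 0.4556 -0.1246  0.1875] ext [0.0644 0.0353 0.0149]
top 15 fit [ 0.456  -0.1034  0.0322] mid [ 0.4487 -0.104   0.1878] ext [0.0453 0.0631 0.014 ]
.195 .21
side 311 fit [ 0.4551 -0.1048  0.0327] mid [ 0.4555 -0.105   0.2025] ext [0.0654 0.0691 0.0149]
top 18 fit [ 0.4562 -0.1027  0.0324] mid [ 0.4451 -0.1029  0.2029] ext [0.0385 0.0651 0.0143]
.225 .25
side 793 fit [ 0.4545 -0.1044  0.0326] mid [ 0.4573 -0.1042  0.2375] ext [0.0749 0.0729 0.025 ]
top 133 fit [ 0.4561 -0.1019  0.034 ] mid [ 0.4458 -0.103   0.2383] ext [0.0491 0.071  0.0218]
```

View pics/p28.png

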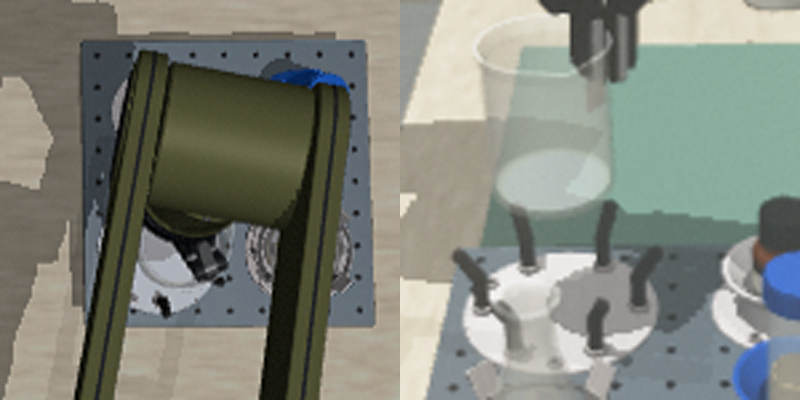

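It is level now, and within about 1.5 mm of the clamp's axis. I'll work out the descent in the tilted tool axes.

```bash
python3 plan.py .4834 -.0935 .165 23;python3 plan.py .4834 -.0935 .140 23
```

```text
t 32.47 pos [ 0.4839 -0.0924  0.2152] gap 0.005 F [ 0.7  0.6 -0.2]
shift [0.0012 0.0018 0.0501] turn [-0.0549  0.0402 -0.0014]
t 32.47 pos [ 0.4839 -0.0924  0.2152] gap 0.005 F [ 0.7  0.6 -0.2]
shift [0.0022 0.0032 0.0751] turn [-0.0549  0.0402 -0.0014]
```

>>> move_arm --rows '[-0.0004,-0.0003,0.012,0,0,0,0,0.0003,0.024,0,0,0,0.0005,0.001,0.036,0,0,0,0.001,0.0014,0.045,0,0,0,0.0012,0.0018,0.05,0,0,0,0.0012,0.0018,0.05,0,0,0]'

```text
time: 32.97
tcp_pos: [0.4826, -0.0933, 0.164]
tool_rot: [1.734, 2.616, -0.108]
ft_force: [-0.4, 0.1, -1.0]
finger_gap: 0.005
```

```bash
python3 plan.py .4834 -.0935 .14 23;python3 look.py p29 350 180 500 330 235 250 325 340;for z in  ".118 .13" ".13 .145" ".145 .16"; do echo $z;python3 live.py .4553 -.1047 .037 $z;done
```

```text
t 32.97 pos [ 0.4826 -0.0933  0.164 ] gap 0.005 F [-0.4  0.1 -1. ]
shift [0.0004 0.002  0.0239] turn [-0.0569  0.0387 -0.0014]
.118 .13
side 189 fit [ 0.4549 -0.1068  0.0328] mid [ 0.4555 -0.1267  0.124 ] ext [0.0629 0.0291 0.0118]
top 9 fit [ 0.4555 -0.1047  0.0318] mid [ 0.4485 -0.096   0.1225] ext [0.0478 0.0434 0.0069]
.13 .145
side 265 fit [ 0.4553 -0.1065  0.0327] mid [ 0.4553 -0.1267  0.1375] ext [0.0644 0.0288 0.0149]
top 17 fit [ 0.4556 -0.1047  0.0323] mid [ 0.448  -0.1046  0.1383] ext [0.0427 0.0647 0.0114]
.145 .16
side 318 fit [ 0.4551 -0.1062  0.0326] mid [ 0.4553 -0.106   0.1525] ext [0.0651 0.0692 0.0149]
top 16 fit [ 0.4551 -0.1041  0.0322] mid [ 0.4466 -0.1042  0.1525] ext [0.04   0.0645 0.0147]
```

View pics/p29.png

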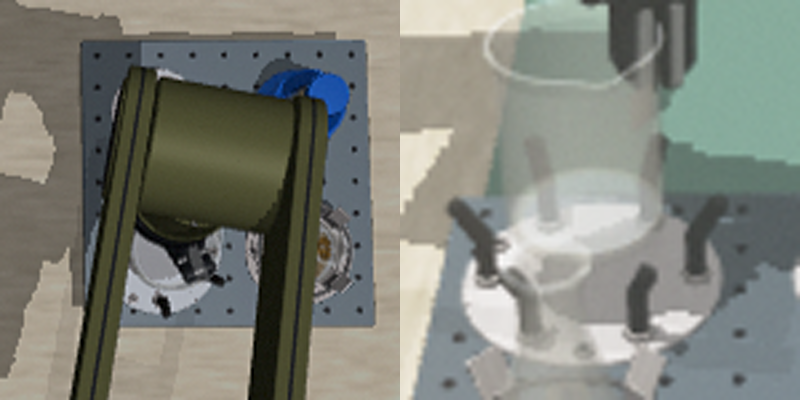

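Centred at (0.455, −0.105) and entering the six rods. Continuing down.

>>> move_arm --rows '[0.0002,0.0004,0.006,0,0,0,0.0004,0.0008,0.012,0,0,0,0.0006,0.0012,0.018,0,0,0,0.0007,0.0014,0.023,0,0,0,0.0007,0.0014,0.023,0,0,0]'

```text
time: 33.78
tcp_pos: [0.4828, -0.0935, 0.141]
tool_rot: [1.734, 2.616, -0.108]
ft_force: [0.1, -0.5, -0.2]
finger_gap: 0.0049
```

>>> move_arm --rows '[0,0,0.002,0,0,0,0,0,0.004,0,0,0,0,0,0.005,0,0,0,0,0,0.005,0,0,0]'

```text
time: 34.12
tcp_pos: [0.4831, -0.0938, 0.1367]
tool_rot: [1.734, 2.615, -0.107]
ft_force: [-0.2, 0.4, 3.7]
finger_gap: 0.0044
```

Contact (3.7 N) at the floor. Releasing.

>>> move_arm --rows '[0,0,0,0,0,0,0,0,0,0,0,0,0,0,0,0,0,0,0,0,0,0,0,0,0,0,0,0,0,0]' --fingers 0

```text
time: 34.53
tcp_pos: [0.483, -0.0938, 0.1366]
tool_rot: [1.734, 2.615, -0.107]
ft_force: [0.8, 0.1, -0.0]
finger_gap: 0.0426
```

```bash
python3 plan.py .4831 -.0938 .25 23;python3 look.py p30 350 180 500 330 235 250 325 340;python3 live.py .4553 -.1047 .037 .12 .14
```

```text
t 34.53 pos [ 0.483  -0.0938  0.1366] gap 0.0426 F [ 0.8  0.1 -0. ]
shift [-0.0045 -0.0063 -0.1131] turn [-0.0557  0.0394 -0.0015]
side 425 fit [ 0.4539 -0.1085  0.0321] mid [ 0.4541 -0.108   0.13  ] ext [0.0648 0.0673 0.0199]
top 39 fit [ 0.4544 -0.1061  0.0322] mid [ 0.4461 -0.1063  0.1299] ext [0.0432 0.0646 0.0196]
```

View pics/p30.png

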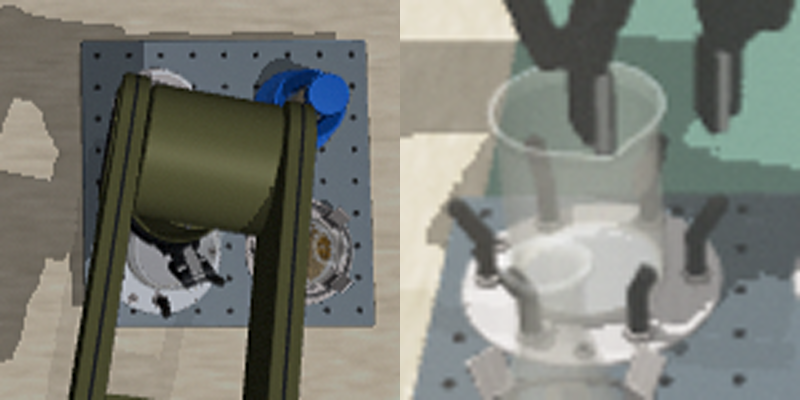

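The beaker stands free on its disc, with the fingers open on both sides of the wall. Moving straight up and away.

>>> move_arm --rows '[-0.001,-0.0014,-0.025,0,0,0,-0.002,-0.003,-0.055,0,0,0,-0.0035,-0.005,-0.085,0,0,0,-0.0045,-0.0063,-0.113,0,0,0,-0.005,-0.007,-0.13,0,0,0,-0.005,-0.007,-0.13,0,0,0]'

```text
time: 35.23
tcp_pos: [0.4859, -0.0942, 0.2712]
tool_rot: [1.73, 2.608, -0.102]
ft_force: [1.2, 0.3, -0.1]
finger_gap: 0.0425
```

>>> move_arm --rows '[0.03,0,0,-0.02,0.02,0,0.07,0,0,-0.055,0.04,0,0.11,0,0,-0.055,0.04,0,0.15,0,0,-0.055,0.04,0,0.19,0,0,-0.055,0.04,0,0.23,0,0,-0.055,0.04,0,0.25,0,0,-0.055,0.04,0,0.25,0,0,-0.055,0.04,0]'

```text
time: 35.9
tcp_pos: [0.3854, 0.1386, 0.2587]
tool_rot: [1.728, 2.619, 0.003]
ft_force: [0.5, -0.5, 0.5]
finger_gap: 0.0426
```

>>> move_arm --rows '[0,0,0,0,0,0,0,0,0,0,0,0,0,0,0,0,0,0,0,0,0,0,0,0]'

```text
time: 36.23
tcp_pos: [0.3858, 0.1377, 0.2584]
tool_rot: [1.73, 2.618, 0.002]
ft_force: [-0.5, 0.3, 0.2]
finger_gap: 0.0428
```

```bash
python3 look.py p31 370 180 500 310 220 240 400 420
for a in "beaker .4553 -.1047 .04 .12 .14" "beaker_top .4553 -.1047 .045 .152 .17" "flask .455 -.229 .03 .125 .14" "flasktop .455 -.229 .02 .165 .19" "tubecap .579 -.229 .025 .178 .2" "tubelow .579 -.229 .025 .135 .17" "bottle .579 -.106 .025 .13 .15" "bottle_body .579 -.106 .024 .108 .122" "wash .6 .43 .07 .1 .22" "timer .44 .41 .06 .045 .07"; do set -- $a; echo $1; python3 live.py $2 $3 $4 $5 $6;done
```

```text
beaker
side 541 fit [ 0.4539 -0.1085  0.0323] mid [ 0.4541 -0.1086  0.13  ] ext [0.065  0.0682 0.02  ]
top 71 fit [ 0.4541 -0.106   0.032 ] mid [ 0.455  -0.1063  0.1303] ext [0.0611 0.0652 0.0191]
beaker_top
side 444 fit [ 0.4539 -0.1091  0.0333] mid [ 0.4537 -0.109   0.1582] ext [0.0693 0.0741 0.0124]
top 214 fit [ 0.4544 -0.1066  0.0335] mid [ 0.4539 -0.1082  0.161 ] ext [0.0684 0.0733 0.0178]
flask
side 226 fit [ 0.4544 -0.2306  0.0166] mid [ 0.4553 -0.238   0.1325] ext [0.0352 0.0238 0.015 ]
top 82 fit [ 0.4554 -0.2299  0.0174] mid [ 0.4556 -0.2238  0.1325] ext [0.0364 0.0307 0.015 ]
flasktop
side 267 fit [ 0.4545 -0.2322  0.0123] mid [ 0.4547 -0.231   0.1726] ext [0.0304 0.0321 0.0147]
top 111 fit [ 0.455  -0.2287  0.0126] mid [ 0.4549 -0.2302  0.1768] ext [0.0285 0.0303 0.0235]
tubecap
side 385 fit [ 0.5787 -0.2338  0.0134] mid [ 0.5789 -0.2317  0.1847] ext [0.0339 0.0359 0.0132]
top 220 fit [ 0.579  -0.228   0.0127] mid [ 0.5799 -0.2282  0.1885] ext [0.0354 0.035  0.0192]
tubelow
side 347 fit [ 0.5789 -0.2302  0.0147] mid [ 0.5788 -0.2388  0.1524] ext [0.0298 0.0176 0.0347]
to
[... 159 characters left out ...]
 0.1361] ext [0.0273 0.0287 0.0121]
top 134 fit [ 0.5791 -0.1053  0.0103] mid [ 0.5794 -0.106   0.1401] ext [0.0282 0.029  0.0185]
bottle_body
side 61 fit [ 0.5785 -0.1054  0.016 ] mid [ 0.5796 -0.1097  0.1151] ext [0.0348 0.0227 0.0131]
top 61 fit [ 0.5802 -0.1063  0.0168] mid [ 0.5798 -0.1048  0.115 ] ext [0.0357 0.0338 0.0139]
wash
side 461 fit [0.6018 0.4633 0.0385] mid [0.6101 0.4514 0.1477] ext [0.0735 0.0874 0.0955]
top 751 fit [0.6067 0.4595 0.0323] mid [0.6088 0.4559 0.1503] ext [0.0755 0.0881 0.1007]
timer
side 129 fit [0.4714 0.4217 0.0402] mid [0.4429 0.4123 0.0536] ext [0.0371 0.0695 0.0166]
top 314 fit [0.4922 0.4312 0.0569] mid [0.4422 0.4162 0.0574] ext [0.0383 0.0671 0.0244]
```

View pics/p31.png

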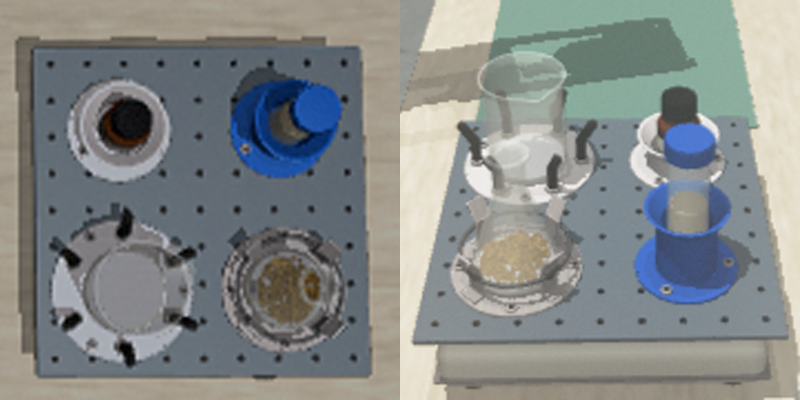

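All four vessels are upright and seated in their clamps, and the arm is clear. Handing in.

```bash
python3 -c "
from rig import order,telemetry
print(order.job_done()); print(telemetry.state()['time'])"
```

```text
the job is handed in; nothing more can be done
None
the job is handed in; nothing more can be done
```

I placed the tube, bottle, flask and beaker, in that order, each in its own clamp. Each was lowered until floor contact showed in the wrist force (3–8 N) before I let go. I handed the job in at about 37 s of the 104 s allowed.

- **Position and height:** The last camera checks put every vessel within about 2 mm of its clamp's centre. Their tops were at about 0.19 m (tube), 0.141 m (bottle), 0.18 m (flask) and 0.163 m (beaker), which fits each one standing on its clamp floor.
- **Upright:** Upper and lower cross-sections lined up to within 1–2 mm for all four. The flask (about 2°) and the beaker (about 4°) had tilted in the grip on the way over, so I levelled both before inserting them.
- **Bystanders:** The arm was clear of everything at the end. The timer reads the same as at the start, within measurement noise. The top camera puts the wash bottle about 5 mm from its first reading, but I used a wider search region that time, and I never came near it.
- **Disagreement:** The two cameras differ by 1–3 mm in y on the same vessels (up to about 6 mm on the tube cap), so I compared each vessel with its clamp within one camera.

The hand-in reported no verdict.

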